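Hook the cup shelf into its slotted uprights and lock it

TASK

Hang the small metal cup shelf on the slotted stand: put its two claws through the top pair of slots, let it down so that the claws hook behind the uprights, then press down on its back edge until the spring lock snaps over the claws and the shelf sits fully home and level. Go by feel and do not force it against the stand, and leave the other things on the counter where they are.

Things in the scene. Friction and masses are not known exactly. Their poses are not given: they have to be found in the camera images.
- shelf_grip (a point): Centre of the wooden carrying grip of the loose aluminium cup shelf (about 0.22 kg): a bar 46 mm long (x), 12 mm wide (y), 26 mm tall, on two thin posts; pinch it across its width from above. Axes are the shelf's: x to the claws, z up. It lies 60 mm in front (-x) of the flange's rear face and 86 mm above the underside.
- shelf: The cup shelf. Origin at the middle of the rear lower edge of its underside; x towards the claws, z up. Deck 95 mm deep (x -95 to 0), 134 mm wide, 4 mm thick, its lips 16 mm high; back flange 5 mm thick (x -5 to 0), 101 mm high. It starts standing upright on the counter.
- shelf_claws (a point): Midway between the shelf's two claws, half-way up them (69 mm above the underside, 8 mm behind the flange's rear face). Claws at y = +55 and -55 mm, each 6 mm wide, 38 mm tall (z 50 to 88 above the underside), 17 mm out from it: a neck at the top (z 80 to 88), a 4 mm tooth hanging from it 7 mm behind the flange, and at its foot a toe (z 50 to 57) reaching back to x = 17 mm.
- shelf_ledge (a point): Pressing ledge: middle of the upper face of the flat tab at the top of the shelf's back flange (tab 19 mm deep, x -24 to -5, 50 mm wide, its upper face 101 mm above the underside); this point lies 13 mm in front of the flange's rear face. Same axes as shelf_grip.
- stand: Fixed steel stand. Origin on the counter midway between its two uprights, in the plane of their front face; x points from the front, where the shelf hangs, to the back. Base 150 x 190 x 12 mm (x -30 to 120); uprights at y = +55 and -55 mm, 25 mm wide, 4 mm thick, top at z 217 or more. They are clamped to rear posts at a hand-set height that is NOT measured: 0 to 16 mm above their lowest setting.
- stand_slots (a point): Middle of the top pair of slots, in the uprights' front plane, if the uprights were at their lowest setting (173.5 mm above the counter; axes as stand); true height 0 to 16 mm more. Each slot is 13 mm wide and 43 mm high, at y = +55 and -55 mm. The 38 mm claws go straight in along x with the shelf 30 to 35 mm above its home height; lowered from there, the teeth pass behind the uprights.
- stand_seat (a point): Where the origin of shelf lies when the shelf is home, if the uprights were at their lowest setting: 72 mm above the counter, in the uprights' front plane, midway between them; axes as stand. True home height: 0 to 16 mm more. Home, the necks rest on the slots' lower ends and the flange lies along the uprights' front (3 mm of play).
- lockbar (a joint): Bevelled spring bar across the back of both uprights, with a black knob; slides straight back (m): 0 = sprung forward, 0.010 = right back. The toes meet it some 20 mm above home, where the shelf can hang hooked but unlocked by its own weight. Pressing the ledge with 8 to 18 N pushes the bar back 3 to 6 mm; just before home it springs forward over the toes, below 0.002.
- caddy: Fixed wooden caddy with three syrup bottles, 100 x 170 mm, 200 mm tall; origin under its centre. Leave alone.
- bowl: Loose ceramic bowl, 100 mm across, 45 mm high. Leave alone.
- tamper: Loose steel tamper, 58 mm across, 78 mm high. Leave alone.
- cup: Loose white cup, 76 mm across, 60 mm high. Leave alone.
- sugar: Loose sugar jar, 64 mm across, 110 mm high. Leave alone.
- jug: Loose steel milk jug, 84 mm across, 100 mm high. Leave alone.
- mug: Loose terracotta mug, 80 mm across, 90 mm high. Leave alone.
- can: Loose can, 70 mm across, 110 mm high. Leave alone.
Mind the look-alikes: they are no part of the job. What is shaped like the shelf but green or purple is not meant. What is shaped like the stand but green is not meant.

How it is judged:
By the outcome, as a careful person would: the job done as asked, in the order asked, and still so for the second after the job is handed in, with the robot touching nothing.
It also fails if it takes over 72 s, if anything falls off the work surface, if the arm or the gripper's body presses on something with over 40 N, if the wrist force passes 120 N, or if a joint passes its speed limit or range.

ROBOT

A 7-joint arm with a two-finger parallel gripper is mounted at the origin on the work surface. World frame = base frame: x ahead of the robot, y to its left, z up, the work surface at z = 0. Lengths are in m, angles in degrees, forces in N, time in s.
With the tool pointing down it reaches from about 0.375 to 0.925 m from the base axis. Payload 3.1 kg.
Tool frame: the origin (TCP) lies on the centre line of the jaws, within the pads' length; the fingertips stand 17 mm ahead of it and the grasp point (between the pads) lies 2 mm behind it (manip.tcp_to_tips is the distance from the TCP to the fingertips, in m); z points along the fingers, y is the direction in which the jaws open and shut (so a half turn about z gives the same grasp; the last joint's range is limited). The gripper opens to 85 mm and grips with 20 to 120 N. Pads are 22 mm wide; open, the fingers measure 114 mm over their backs; the gripper's body (76 mm by 85 mm) begins 54 mm behind the grasp point. The pads swing forward as they close: fully open they stand 13 mm farther back than shut.
Start: joints at [59.484, 21.939, 2.515, 91.553, -1.026, 66.532, -2.859], TCP at [0.274, -0.59, 0.248] pointing down, gripper open.
Joint ranges: [-149.38, 149.38], [-23.57, 123.04], [-84.95, 90], [0, 143.3], [-89.99, 269.99], [3.08, 112.72], [-163.45, 163.45]. Speed limits (degrees/s): [159.86, 159.86, 180, 180, 180, 180, 180].

INTERFACE

Orientations are given as a 3x3 rotation matrix whose columns are the frame's x, y, z axes.
In Python, from rig import manip, vision gives the robot as it stands.
- The arm moves only by the tool servo_tool, never from a script. Its arguments are lists of equal length, an entry for each row: "travel": the shift along the tool's x, y, z scaled (see below), a list of three; "twist": the turn, a rotation vector about the tool's x, y, z scaled (see below), a list of three; "jaw": the gripper's target within -1 to 1 (shut at 1, half-way at 0, fully open at -1). In form: {"travel": [[tx, ty, tz], ...], "twist": [[ax, ay, az], ...], "jaw": [jaw, ...]}. A call has exactly 8 rows; each row shifts and turns the commanded pose from where the row before left it, along the tool's axes as they then stand; what a row does not reach is not made up. The controller multiplies each number of a shift by 0.04 m and each number of a turn by pi rad. A row lasts 1/12 s, in which the tool goes at most 41.7 mm and 7.16 degrees, less where a joint would pass 70% of its speed; a pose out of reach is approached as far as the arm can. A call with a number of a shift or a turn outside -1 to 1 is refused whole. A call with a gripper value outside its range is refused whole. The fingers move at their own pace and stop on an object; "force" is the grip in N (left out, the last holds). Time passes only in rows, so rows that do not move let the fingers close, or fill a call up. It gives the time, the measured TCP pose, the force and the opening at its end, in the units of the state.
- manip.sense(): the state, without advancing time (a new reading comes with each control period).
- vision.snapshot(name): name is "scene" or "top" or "wrist"; returns (picture, depth): 384x512x3 uint8, red, green, blue; 384x512 float32, m along the optical axis (not along the pixel's ray), 0 where there is no reading.
- vision.camera_params(name): a dict with "K" (3x3 intrinsics, pixels), "dist_coeffs" ([k1, k2, p1, p2, k3] as OpenCV has them; the pictures are not rectified), "eye" and "orientation" of the camera in the world; the wrist camera has in their place "tool_from_camera" (4x4, takes a point from camera to tool coordinates, whose origin is the TCP and whose axes are the flange's). Camera axes: x right, y down, z forward; pixel columns grow to the right and rows downward; lengths in m; the calibration is good to about 2 mm. A picture is of the moment at which its call begins: read the wrist's pose just before it. camera_params takes no time and is no camera call.
- manip.job_done(): hands the job in, once; it reports no verdict.
The state is a dict: "time": time; "joint_pos": joint angles; "dq": joint speeds; "effort": joint torques, N m; "eef_pos": TCP position; "orientation": TCP orientation; "ft_force": force on the tool from outside, world axes, zero at the start; "torque": the same for the moment, N m; "width": finger opening in m.
Only numpy, scipy, OpenCV 4.12 (cv2) and the standard library are available. Lean on these libraries where they do the work, as an engineer would, in place of code of your own. Each camera call takes 0.05 s, during which the arm holds its last target.

## Working session

There is one attempt and no reset: what is moved stays moved. The work goes in short steps, Python scripts to look and compute and a tool call to move; the robot and the scene stay as the last step left them, time stands still between calls to the robot, and variables do not carry over. Pictures are saved under pics/ and viewed, and the job is handed in when it is done.

Besides the shell and the picture viewer there is one more tool, called after "Call:" by a JSON object that holds its "name" and its "arguments". servo_tool: Moves the arm, as the interface text tells. Its arguments: {"type":"object","properties":{"travel":{"type":"array","items":{"type":"array","items":{"type":"number"}}},"twist":{"type":"array","items":{"type":"array","items":{"type":"number"}}},"jaw":{"type":"array","items":{"type":"number"}},"force":{"type":"number"}},"required":["travel","twist","jaw"]}

```bash
ls; mkdir -p pics; python3 - <<'E'
from rig import manip, vision
import cv2, numpy as np
print(manip.sense())
for n in ("scene","top","wrist"):
    p,d=vision.snapshot(n); cv2.imwrite(f"pics/{n}0.png",p[:,:,::-1]); np.savez(f"pics/{n}0.npz",p=p,d=d)
    print(n,vision.camera_params(n))
E
```

```text
pics
{'time': 0.0, 'joint_pos': array([59.48295699, 21.99146666,  2.51047542, 91.64914304, -1.02666254,
       66.53137828, -2.85938986]), 'dq': array([ 0.04329079,  0.03149454, -0.05131296, -0.03233656, -0.03919223,
       -0.00584704, -0.01237146]), 'effort': array([ 1.99555284e-04, -4.33470690e+01,  1.02460340e+00, -2.49515766e+01,
        1.05946400e-02,  1.13262021e-02, -9.23125128e-06]), 'eef_pos': array([ 0.27344593, -0.58869452,  0.24689177]), 'orientation': array([[ 9.06909606e-01,  4.21323532e-01, -1.20350392e-03],
       [ 4.21325235e-01, -9.06906657e-01,  2.31557963e-03],
       [-1.15857525e-04, -2.60708798e-03, -9.99996595e-01]]), 'ft_force': array([-0.42331488, -0.50228801,  0.13485208]), 'torque': array([0.00237666, 0.02548233, 0.01538106]), 'width': 0.0854563012746384}
scene {'K': array([[389.46139328,   0.        , 257.50703711],
       [  0.        , 389.46139328, 188.65948494],
       [  0.        ,   0.        ,   1.        ]]), 'dist_coeffs': array([-0.00815502,  0.        ,  0.        ,  0.        ,  0.        ]), 'eye': array([ 0.81031932, -0.59793215,  0.9742
[... 546 characters left out ...]
.99959596,  0.02836031,  0.00190049],
       [-0.00686006, -0.1758251 , -0.98439752]])}
wrist {'K': array([[296.98748306,   0.        , 260.09660201],
       [  0.        , 296.98748306, 198.00834255],
       [  0.        ,   0.        ,   1.        ]]), 'dist_coeffs': array([0.01583465, 0.        , 0.        , 0.        , 0.        ]), 'tool_from_camera': array([[-8.03318539e-04, -9.51081600e-01, -3.08938740e-01,
         7.90880647e-02],
       [ 9.99999416e-01, -5.40701169e-04, -9.35677853e-04,
        -3.67241123e-04],
       [ 7.22862452e-04, -3.08939311e-01,  9.51081479e-01,
        -1.26150798e-01],
       [ 0.00000000e+00,  0.00000000e+00,  0.00000000e+00,
         1.00000000e+00]])}
```

View pics/scene0.png

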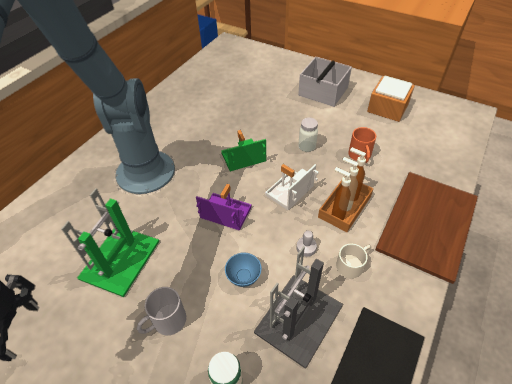

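View pics/top0.png

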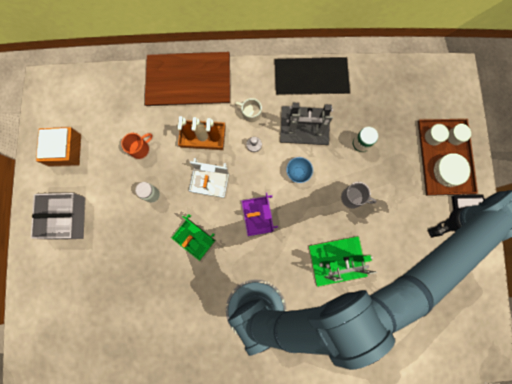

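View pics/wrist0.png

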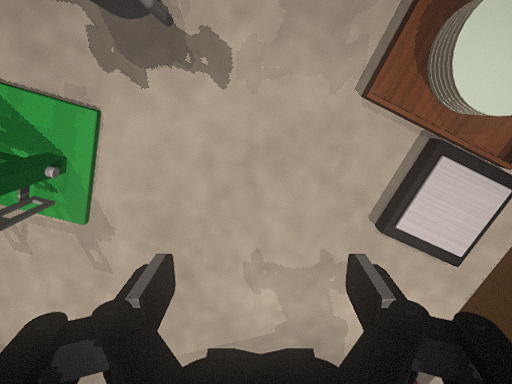

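Shelf-like things in the scene picture are silver at (292,186), green at (244,153) and purple at (224,210). Stand-like things are grey steel at (300,310) and green at (120,255). I choose the silver shelf and the grey stand, and will check both in a close crop.

```bash
cat > h.py <<'E'
import numpy as np, cv2
from rig import manip, vision
def cloud(name,p,d,sense=None):
    c=vision.camera_params(name); K=c["K"]; D=c["dist_coeffs"]
    h,w=d.shape; u,v=np.meshgrid(np.arange(w),np.arange(h))
    pts=np.stack([u,v],-1).reshape(-1,1,2).astype(np.float64)
    n=cv2.undistortPoints(pts,K,D).reshape(h,w,2)
    P=np.dstack([n[...,0]*d,n[...,1]*d,d])
    if name=="wrist":
        T=c["tool_from_camera"]; P=P@T[:3,:3].T+T[:3,3]
        R=np.array(sense["orientation"]); return P@R.T+np.array(sense["eef_pos"])
    return P@np.array(c["orientation"]).T+np.array(c["eye"])
def project(name,X,sense=None):
    c=vision.camera_params(name); X=np.atleast_2d(X).astype(float)
    if name=="wrist":
        X=(X-np.array(sense["eef_pos"]))@np.array(sense["orientation"])
        T=c["tool_from_camera"]; P=(X-T[:3,3])@T[:3,:3]
    else: P=(X-c["eye"])@np.array(c["orientation"])
    return cv2.projectPoints(P.reshape(-1,1,3),np.zeros(3),np.zeros(3),c["K"],c["dist_coeffs"])[0].reshape(-1,2)
E
python3 - <<'E'
from h import *
for n,boxes in (("scene",[(250,150,340,220),(240,235,360,370)]),("top",[(175,145,245,205),(265,90,345,155)])):
    z=np.load(f"pics/{n}0.npz");p,d=z["p"],z["d"]; C=cloud(n,p,d)
    ims=[]
    for x0,y0,x1,y1 in boxes:
        im=cv2.resize(p[y0:y1,x0:x1,::-1],(390,390*(y1-y0)//(x1-x0)),interpolation=cv2.INTER_CUBIC); ims.append(cv2.copyMakeBorder(im,0,460-im.shape[0] if im.shape[0]<460 else 0,0,0,cv2.BORDER_CONSTANT)[:460])
    cv2.imwrite(f"pics/crop_{n}.png",np.hstack(ims))
    print(n,(d==0).mean())
    for nm,(x0,y0,x1,y1) in zip("shelf stand".split(),boxes):
        c=C[y0:y1,x0:x1].reshape(-1,3); m=c[:,2]>0.02
        print(nm,c[m].min(0),c[m].max(0), "counter z",np.median(c[np.abs(c[:,2])<.015,2]))
E
```

```text
scene 0.004048665364583333
shelf [ 0.30240947 -0.59793215  0.02012437] [0.81031932 0.24748319 0.97422854] counter z 0.0009534180040657314
stand [ 0.47284496 -0.59793215  0.02001566] [0.81031932 0.03567346 0.97422854] counter z 0.0011965198176147607
top 0.004160563151041667
shelf [ 0.20254824 -0.01266238  0.0202736 ] [0.61587298 0.2710924  1.39244554] counter z 0.0009624874255469429
stand [ 0.20254824 -0.28621362  0.02003437] [ 0.75193779 -0.01266238  1.39244554] counter z 0.0021602010525452187
```

View pics/crop_scene.png

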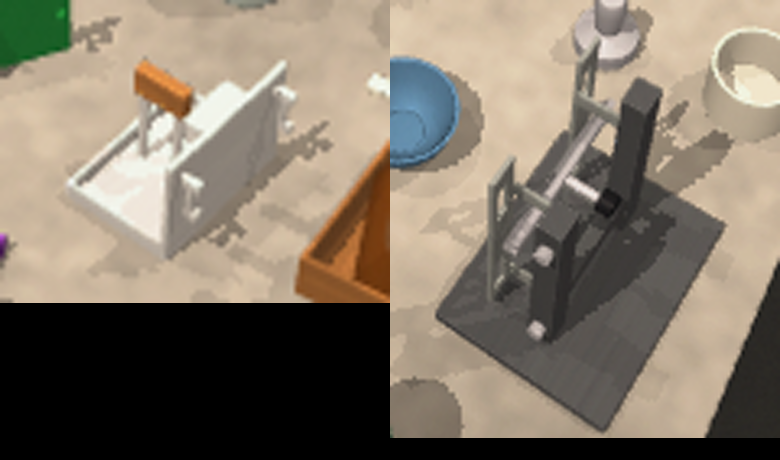

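View pics/crop_top.png

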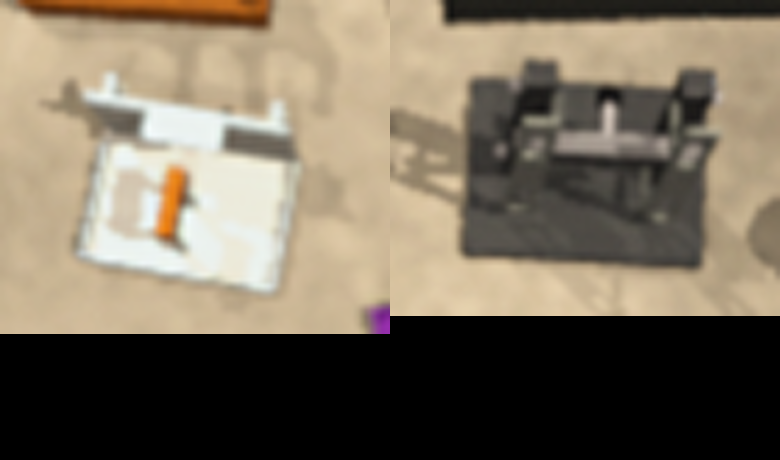

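```bash
python3 - <<'E'
from h import *
for n in ("scene","top"):
    z=np.load(f"pics/{n}0.npz");p,d=z["p"],z["d"]; C=cloud(n,p,d); hsv=cv2.cvtColor(p,cv2.COLOR_RGB2HSV)
    print(n)
    box={"scene":(250,150,340,220),"top":(175,145,245,205)}[n]
    x0,y0,x1,y1=box
    c=C[y0:y1,x0:x1].reshape(-1,3); q=hsv[y0:y1,x0:x1].reshape(-1,3)
    o=(q[:,1]>150)&(q[:,0]<20)&(c[:,2]>.05)&(c[:,2]<.11)&(c[:,1]<.2)&(c[:,0]<.53)
    g=c[o]; 
    top=g[g[:,2]>np.percentile(g[:,2],95)-.006]
    r=cv2.minAreaRect((top[:,:2]*1000).astype(np.float32)); print("grip",o.sum(),g.mean(0),np.percentile(g[:,2],98),r)
    w=(q[:,1]<70)&(q[:,2]>110)&(c[:,2]>.004)&(c[:,2]<.12)&(~o)
    g=c[w]; 
    for lo,hi in((.003,.02),(.095,.11),(.02,.095)):
        t=g[(g[:,2]>lo)&(g[:,2]<hi)]
        if len(t)>5: print(lo,hi,len(t),t.mean(0),cv2.minAreaRect((t[:,:2]*1000).astype(np.float32)))
    box={"scene":(240,235,360,370),"top":(265,90,345,155)}[n]
    x0,y0,x1,y1=box
    c=C[y0:y1,x0:x1].reshape(-1,3)
    for lo,hi in((.007,.018),(.12,.16),(.16,.2),(.2,.27)):
        t=c[(c[:,2]>lo)&(c[:,2]<hi)]; print("stand",lo,hi,len(t),t.mean(0) if len(t) else 0,cv2.minAreaRect((t[:,:2]*1000).astype(np.float32)) if len(t) else 0)
E
```

```text
scene
grip 95 [0.46264039 0.16309035 0.09176812] 0.10300984824219017 ((461.82952880859375, 166.13015747070312), (11.458436965942383, 44.80573272705078), 77.91493225097656)
0.003 0.02 586 [0.46020701 0.16316901 0.00805654] ((478.5858154296875, 204.61997985839844), (305.5892333984375, 307.21514892578125), 28.523815155029297)
0.095 0.11 170 [0.5117683  0.15437243 0.10095755] ((508.4046325683594, 155.87501525878906), (133.43258666992188, 25.218984603881836), 78.42477416992188)
0.02 0.095 469 [0.51464985 0.15349707 0.05984169] ((493.28631591796875, 163.36056518554688), (133.22067260742188, 109.68501281738281), 68.99417877197266)
stand 0.007 0.018 3544 [ 0.69804205 -0.2127374   0.01174181] ((661.5927734375, -171.77951049804688), (327.458984375, 327.1639099121094), 20.571367263793945)
stand 0.12 0.16 604 [ 0.6729741  -0.21587062  0.14277202] ((675.5618286132812, -208.52639770507812), (137.18812561035156, 62.410865783691406), 84.93648529052734)
stand 0.16 0.2 481 [ 0.67765603 -0.21702521  0.18268901] ((671.9301147460938, -212.33468627929688), (143.2363739013672, 56.900177001953125), 84.98230
[... 729 characters left out ...]
12), (133.4523162841797, 112.75196838378906), 78.44638061523438)
stand 0.007 0.018 1224 [ 0.68908633 -0.20842773  0.0120441 ] ((704.5897216796875, -218.84896850585938), (312.4956359863281, 259.9361267089844), 88.69803619384766)
stand 0.12 0.16 266 [ 0.6648242  -0.21108676  0.1438969 ] ((674.1734619140625, -212.77197265625), (132.4716033935547, 61.097145080566406), 84.4289779663086)
stand 0.16 0.2 160 [ 0.67241072 -0.21507723  0.18493246] ((669.7027587890625, -210.52508544921875), (148.776611328125, 58.959712982177734), 85.59014892578125)
stand 0.2 0.27 92 [ 0.66513624 -0.21900787  0.20792338] ((668.990966796875, -210.9289093017578), (133.71920776367188, 57.43913650512695), 85.24868774414062)
```

Call:
{"name": "servo_tool", "arguments": {"travel": [[0,0,-0.4],[0,0,-0.4],[0,0,-0.4],[0,0,-0.4],[0,0,-0.4],[0,0,-0.4],[0,0,-0.4],[0,0,-0.4]], "twist": [[0,0,0.021],[0,0,0.021],[0,0,0.021],[0,0,0.021],[0,0,0.021],[0,0,0.021],[0,0,0.021],[0,0,0.021]], "jaw": [-1,-1,-1,-1,-1,-1,-1,-1]}}

```text
time: 0.82
eef_pos: [0.2737, -0.5892, 0.3764]
orientation: [[0.995, -0.096, -0.001], [-0.096, -0.995, 0.001], [-0.001, -0.001, -1.0]]
ft_force: [0.7, 0.1, 0.3]
width: 0.0857
```

```bash
cat > go.py <<'E'
import sys
from h import *
# usage: go.py x y z yaw  -> delta in tool units
from scipy.spatial.transform import Rotation as Ro
s=manip.sense(); R=np.array(s["orientation"]); p=np.array(s["eef_pos"])
x,y,z,yaw=map(float,sys.argv[1:5]); a=np.deg2rad(yaw)
Rt=np.array([[np.cos(a),np.sin(a),0],[np.sin(a),-np.cos(a),0],[0,0,-1]])
print("t",s["time"],"p",p.round(4),"yaw",np.rad2deg(np.arctan2(R[1,0],R[0,0])).round(2),"tilt",R[:,2].round(4),"F",np.round(s["ft_force"],2),"M",np.round(s["torque"],3),"w",round(float(s["width"]),4))
D=np.array([x,y,z])-p
print("travel total units (current tool axes)",(R.T@D/.04).round(3),"(target axes)",(Rt.T@D/.04).round(3)," twist total",(Ro.from_matrix(R.T@Rt).as_rotvec()/np.pi).round(4))
E
python3 go.py .6 -.21 .38 -5
```

```text
t 0.8167 p [ 0.2737 -0.5892  0.3764] yaw -5.51 tilt [-5.0e-04  1.1e-03 -1.0e+00] F [0.65 0.11 0.31] M [-0.035  0.009 -0.058] w 0.0857
travel total units (current tool axes) [  7.21  -10.219  -0.084] (target axes) [  7.301 -10.154  -0.089]  twist total [-0.0003  0.0002 -0.0029]
```

Call:
{"name": "servo_tool", "arguments": {"travel": [[0.45,-0.65,0],[0.45,-0.65,0],[0.45,-0.65,0],[0.45,-0.65,0],[0.45,-0.65,0],[0.45,-0.65,0],[0.45,-0.65,0],[0.45,-0.65,0]], "twist": [[0,0,-0.0029],[0,0,0],[0,0,0],[0,0,0],[0,0,0],[0,0,0],[0,0,0],[0,0,0]], "jaw": [-1,-1,-1,-1,-1,-1,-1,-1]}}

```text
time: 1.48
eef_pos: [0.4355, -0.393, 0.3759]
orientation: [[0.996, -0.084, -0.001], [-0.084, -0.996, 0.0], [-0.001, -0.0, -1.0]]
ft_force: [0.4, -1.0, 0.6]
width: 0.0855
```

Call:
{"name": "servo_tool", "arguments": {"travel": [[0.53,-0.72,0],[0.53,-0.72,0],[0.53,-0.72,0],[0.53,-0.72,0],[0.53,-0.72,0],[0.53,-0.72,0],[0.53,-0.6,0],[0,0,0]], "twist": [[0,0,0],[0,0,0],[0,0,0],[0,0,0],[0,0,0],[0,0,0],[0,0,0],[0,0,0]], "jaw": [-1,-1,-1,-1,-1,-1,-1,-1]}}

```text
time: 2.15
eef_pos: [0.604, -0.2007, 0.3751]
orientation: [[0.998, -0.07, 0.002], [-0.07, -0.998, 0.007], [0.001, -0.007, -1.0]]
ft_force: [1.0, 1.2, -0.7]
width: 0.0854
```

```bash
python3 - <<'E'
from h import *
import json
s=manip.sense(); p,d=vision.snapshot("wrist")
cv2.imwrite("pics/w1.png",p[:,:,::-1]); np.savez("pics/w1.npz",p=p,d=d,pos=s["eef_pos"],R=s["orientation"])
print(s["eef_pos"],s["time"])
E
```

```text
[ 0.60401815 -0.20069109  0.375136  ] 2.15
```

View pics/w1.png

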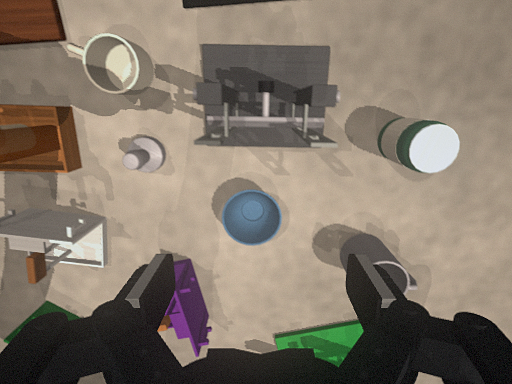

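The wrist picture shows the steel stand at (265,95), with the uprights' tops along row ~140. The shelf flange is at (55,220) with its grip at (35,262).

```bash
python3 - <<'E'
from h import *
z=np.load("pics/w1.npz");s=dict(eef_pos=z["pos"],orientation=z["R"]);p,d=z["p"],z["d"]
C=cloud("wrist",p,d,s)
im=cv2.resize(p[30:170,180:350,::-1],None,fx=4.5,fy=4,interpolation=cv2.INTER_CUBIC); cv2.imwrite("pics/w1c.png",im)
c=C[30:165,180:350].reshape(-1,3)
print("counter",np.median(C[250:300,250:300,2]))
print(np.histogram(c[:,2],bins=np.arange(.0,.26,.01)))
for lo,hi in ((.19,.21),(.21,.25)):
    t=c[(c[:,2]>lo)&(c[:,2]<hi)]; print(len(t),t.min(0),t.max(0),cv2.minAreaRect((t[:,:2]*1000).astype(np.float32)),np.percentile(t[:,2],[50,80,90,98]))
b=c[(c[:,2]>.006)&(c[:,2]<.02)]; print("base",cv2.minAreaRect((b[:,:2]*1000).astype(np.float32)),np.median(b[:,2]))
for nm,(x0,y0,x1,y1) in dict(caddy=(0,100,80,175)).items():
    t=C[y0:y1,x0:x1].reshape(-1,3); t=t[t[:,2]>.03]; print(nm,t.min(0),t.max(0))
t=np.load("pics/top0.npz");C=cloud("top",t["p"],t["d"]);t=C[110:155,170:235].reshape(-1,3); t=t[(t[:,2]>.03)&(t[:,2]<.3)]; print("caddy top",t.min(0),t.max(0))
E
```

```text
counter 0.000897744215747065
(array([6758, 8136,    5,   32,   74,  159,  385,   42,   43,   43,   59,
         62,   69,  141, 1025,  497,   95,  198,  341,  435,  873,  201,
         84,    0,    0]), array([0.  , 0.01, 0.02, 0.03, 0.04, 0.05, 0.06, 0.07, 0.08, 0.09, 0.1 ,
       0.11, 0.12, 0.13, 0.14, 0.15, 0.16, 0.17, 0.18, 0.19, 0.2 , 0.21,
       0.22, 0.23, 0.24, 0.25]))
1308 [ 0.64088554 -0.27730914  0.19006687] [ 0.70462446 -0.13981301  0.20995543] ((671.9215087890625, -208.35940551757812), (134.40850830078125, 54.795745849609375), 84.99839782714844) [0.2004089  0.20113061 0.20154585 0.20837626]
285 [ 0.63909468 -0.273316    0.21001731] [ 0.65390637 -0.13953271  0.22150907] ((646.3781127929688, -206.28475952148438), (134.3096160888672, 3.8598504066467285), 84.9769287109375) [0.21950522 0.220219   0.22063315 0.2211211 ]
base ((688.7039794921875, -209.84339904785156), (190.93417358398438, 149.4156036376953), 84.99160766601562) 0.012406052243525256
caddy [ 0.59845712 -0.20680314  0.0300158 ] [0.7052019  0.21495359 0.5014011 ]
caddy top [0.59933172 0.09764679 0.03030913] [0.71125102 0.27457192 0.20285317]
```

View pics/w1c.png

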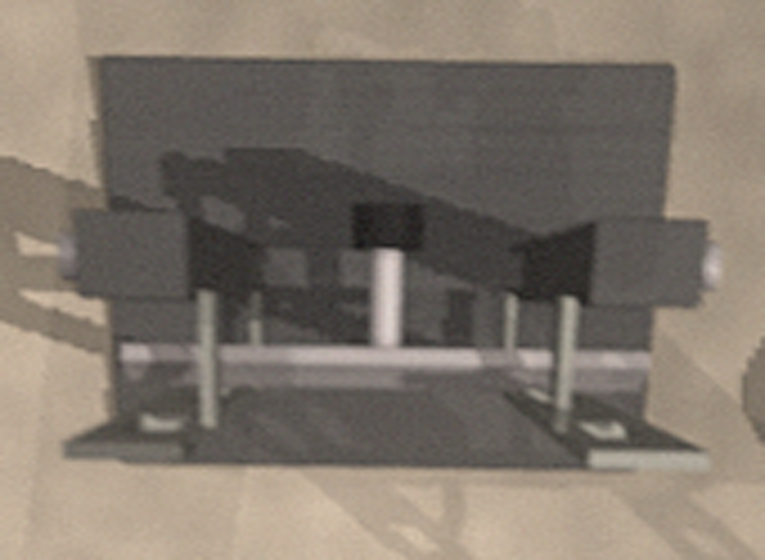

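```bash
python3 go.py .455 .163 .25 -11.5
```

```text
t 2.2 p [ 0.6019 -0.2046  0.3752] yaw -4.24 tilt [-2.0e-04  3.6e-03 -1.0e+00] F [-0.93 -0.01 -0.57] M [-0.023  0.024 -0.02 ] w 0.0852
travel total units (current tool axes) [-4.34  -8.881  3.164] (target axes) [-5.43  -8.273  3.13 ]  twist total [-0.0011  0.0002  0.0403]
```

Call:
{"name": "servo_tool", "arguments": {"travel": [[-0.5,-0.8,0],[-0.5,-0.8,0],[-0.5,-0.8,0],[-0.5,-0.8,0.2],[-0.5,-0.8,0.2],[-0.5,-0.8,0.2],[-0.5,-0.8,0.3],[-0.5,-0.8,0.3]], "twist": [[0,0,0.02],[0,0,0.02],[0,0,0],[0,0,0],[0,0,0],[0,0,0],[0,0,0],[0,0,0]], "jaw": [-1,-1,-1,-1,-1,-1,-1,-1]}}

```text
time: 2.87
eef_pos: [0.4886, 0.0701, 0.3281]
orientation: [[0.978, -0.21, 0.001], [-0.21, -0.978, -0.001], [0.001, 0.001, -1.0]]
ft_force: [1.1, 0.6, 0.3]
width: 0.0854
```

Call:
{"name": "servo_tool", "arguments": {"travel": [[-0.6,-0.9,0.5],[-0.5,-0.7,0.6],[0,-0.2,0.6],[0,0,0.2],[0,0,0],[0,0,0],[0,0,0],[0,0,0]], "twist": [[0,0,0],[0,0,0],[0,0,0],[0,0,0],[0,0,0],[0,0,0],[0,0,0],[0,0,0]], "jaw": [-1,-1,-1,-1,-1,-1,-1,-1]}}

```text
time: 3.53
eef_pos: [0.4653, 0.1429, 0.2566]
orientation: [[0.977, -0.212, 0.003], [-0.212, -0.977, 0.0], [0.003, -0.001, -1.0]]
ft_force: [0.1, -1.0, -0.0]
width: 0.0856
```

```bash
python3 go.py .461 .163 .25 -11.5; python3 - <<'E'
from h import *
s=manip.sense(); p,d=vision.snapshot("wrist")
cv2.imwrite("pics/w2.png",p[:,:,::-1]); np.savez("pics/w2.npz",p=p,d=d,pos=s["eef_pos"],R=s["orientation"])
C=cloud("wrist",p,d,s); hsv=cv2.cvtColor(p,cv2.COLOR_RGB2HSV)
near=(np.abs(C[...,0]-.47)<.12)&(np.abs(C[...,1]-.16)<.1)
o=near&(hsv[...,1]>150)&(hsv[...,0]<20)&(C[...,2]>.09)&(C[...,2]<.11); g=C[o]
print("grip",len(g),cv2.minAreaRect((g[:,:2]*1000).astype(np.float32)),np.median(g[:,2]))
w=near&(hsv[...,1]<80)&(C[...,2]>.097)&(C[...,2]<.106); g=C[w]; print("ledge+flange top",len(g),g.min(0),g.max(0),cv2.minAreaRect((g[:,:2]*1000).astype(np.float32)),np.median(g[:,2]))
w=near&(hsv[...,1]<80)&(C[...,2]>.002)&(C[...,2]<.12); g=C[w]; print("all",len(g),cv2.minAreaRect((g[:,:2]*1000).astype(np.float32)))
E
```

```text
t 3.5333 p [0.4653 0.1429 0.2566] yaw -12.22 tilt [ 3.e-03  5.e-04 -1.e+00] F [ 0.15 -1.04 -0.05] M [ 0.017 -0.009  0.041] w 0.0856
travel total units (current tool axes) [-0.212 -0.469  0.164] (target axes) [-0.206 -0.471  0.164]  twist total [-0.0003 -0.0009 -0.004 ]
grip 29 ((454.72100830078125, 168.54115295410156), (9.341328620910645, 30.646780014038086), 78.76737976074219) 0.09974642648774429
ledge+flange top 1915 [0.43735932 0.08924049 0.09717872] [0.5326954  0.22151851 0.10346754] ((478.9884033203125, 163.16212463378906), (134.75506591796875, 82.846435546875), 78.21932220458984) 0.10139948442785812
all 9212 ((469.97076416015625, 159.70602416992188), (199.5991668701172, 239.54600524902344), 89.79531860351562)
```

View pics/w2.png

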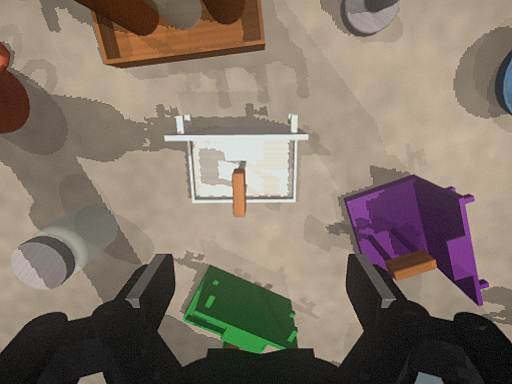

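The wrist picture shows the silver shelf with its grip at (239,192), the flange's top edge along row 135 and the claws at (183,122) and (294,122). Next I refine its pose.

```bash
python3 - <<'E'
from h import *
z=np.load("pics/w2.npz");s=dict(eef_pos=z["pos"],orientation=z["R"]);p,d=z["p"],z["d"]
C=cloud("wrist",p,d,s); hsv=cv2.cvtColor(p,cv2.COLOR_RGB2HSV)
b=np.zeros(d.shape,bool); b[110:165,155:320]=1
w=b&(hsv[...,1]<80)&(C[...,2]>.097)&(C[...,2]<.106); g=C[w]; 
r=cv2.minAreaRect((g[:,:2]*1000).astype(np.float32));print(len(g),r,np.median(g[:,2]))
ys,xs=np.where(w);print(xs.min(),xs.max(),ys.min(),ys.max())
a=np.deg2rad(r[2]-90); ex=np.array([np.cos(a),np.sin(a)]); ey=np.array([-ex[1],ex[0]])
q=np.c_[g[:,:2]@ex,g[:,:2]@ey]; print("yaw",np.rad2deg(a),"along x",q.min(0),q.max(0),np.percentile(q,[1,99],axis=0))
t=q[(q[:,1]>np.median(q[:,1])+.035)|(q[:,1]<np.median(q[:,1])-.035)]; print("flange edge",np.percentile(t[:,0],[1,50,99]))
b[:]=0; b[160:222,228:250]=1
o=b&(hsv[...,1]>130)&(hsv[...,0]<25)&(C[...,2]>.07); g=C[o]; q=np.c_[g[:,:2]@ex,g[:,:2]@ey]; print("grip",len(g),np.percentile(q,[1,50,99],axis=0),np.percentile(g[:,2],[2,50,98]))
gx=None
tt=g[g[:,2]>.0965]; qt=np.c_[tt[:,:2]@ex,tt[:,:2]@ey]; lo,hi=qt.min(0),qt.max(0); c=(lo+hi)/2; print("top",lo,hi,hi-lo,"centre",c[0]*ex+c[1]*ey)
E
```

```text
1907 ((507.9579772949219, 157.17184448242188), (134.7483673095703, 23.80120277404785), 77.85647583007812) 0.10140369646532307
164 308 134 159
yaw -12.143524169921875 along x [0.45162827 0.19313539] [0.47542949 0.32788374] [[0.45181406 0.19633221]
 [0.47528633 0.32497846]]
flange edge [0.46981914 0.4726209  0.47528657]
grip 466 [[0.39412772 0.25426067]
 [0.41629155 0.25973427]
 [0.43670704 0.26518134]] [0.09813347 0.09965697 0.10094275]
top [0.39371084 0.237552  ] [0.50338404 0.26534655] [0.10967321 0.02779455] centre [0.4914058  0.15146577]
```

```bash
python3 go.py .461 .1667 .084 -12.1
```

```text
t 3.5833 p [0.4651 0.1432 0.2565] yaw -12.18 tilt [ 2.8e-03  5.0e-04 -1.0e+00] F [ 1.23 -0.28 -0.77] M [ 0.003 -0.03  -0.03 ] w 0.0856
travel total units (current tool axes) [-0.236 -0.548  4.312] (target axes) [-0.224 -0.553  4.312]  twist total [-0.0003 -0.0008 -0.0005]
```

Call:
{"name": "servo_tool", "arguments": {"travel": [[-0.12,-0.3,0],[-0.11,-0.25,0],[0,0,0.5],[0,0,0.5],[0,0,0.5],[0,0,0.5],[0,0,0.3],[0,0,0]], "twist": [[0,0,0],[0,0,0],[0,0,0],[0,0,0],[0,0,0],[0,0,0],[0,0,0],[0,0,0]], "jaw": [-1,-1,-1,-1,-1,-1,-1,-1]}}

```text
time: 4.25
eef_pos: [0.4572, 0.1672, 0.1606]
orientation: [[0.978, -0.208, -0.005], [-0.208, -0.978, -0.001], [-0.005, 0.002, -1.0]]
ft_force: [-0.0, -1.0, 0.6]
width: 0.0853
```

```bash
python3 go.py .461 .1667 .084 -12.1
```

```text
t 4.25 p [0.4572 0.1672 0.1606] yaw -11.99 tilt [-0.0051 -0.0014 -1.    ] F [-0.05 -0.97  0.62] M [-0.012  0.016 -0.01 ] w 0.0853
travel total units (current tool axes) [ 0.103 -0.012  1.915] (target axes) [ 0.094 -0.007  1.916]  twist total [0.0008 0.0015 0.0006]
```

Call:
{"name": "servo_tool", "arguments": {"travel": [[0.09,0,0.3],[0,0,0.4],[0,0,0.4],[0,0,0.4],[0,0,0.3],[0,0,0.1],[0,0,0],[0,0,0]], "twist": [[0,0,0],[0,0,0],[0,0,0],[0,0,0],[0,0,0],[0,0,0],[0,0,0],[0,0,0]], "jaw": [-1,-1,-1,-1,-1,-1,-1,-1]}}

```text
time: 4.92
eef_pos: [0.4633, 0.1674, 0.0875]
orientation: [[0.978, -0.208, 0.001], [-0.208, -0.978, 0.0], [0.001, -0.001, -1.0]]
ft_force: [0.9, -0.2, -0.1]
width: 0.0851
```

```bash
python3 go.py .461 .1667 .084 -12.1
```

```text
t 4.9167 p [0.4633 0.1674 0.0875] yaw -12.0 tilt [ 1.1e-03  5.0e-04 -1.0e+00] F [ 0.95 -0.16 -0.1 ] M [ 0.011 -0.015 -0.089] w 0.0851
travel total units (current tool axes) [-0.054  0.03   0.087] (target axes) [-0.054  0.03   0.088]  twist total [-0.0002 -0.0003  0.0005]
```

Call:
{"name": "servo_tool", "arguments": {"travel": [[-0.04,0.02,0.08],[0,0,0],[0,0,0],[0,0,0],[0,0,0],[0,0,0],[0,0,0],[0,0,0]], "twist": [[0,0,0],[0,0,0],[0,0,0],[0,0,0],[0,0,0],[0,0,0],[0,0,0],[0,0,0]], "jaw": [-1,1,1,1,1,1,1,1], "force": 60}}

```text
time: 5.58
eef_pos: [0.4611, 0.1667, 0.084]
orientation: [[0.978, -0.208, 0.0], [-0.208, -0.978, 0.0], [0.0, -0.0, -1.0]]
ft_force: [-0.6, 1.0, 1.8]
width: 0.0114
```

```bash
python3 go.py .461 .1667 .084 -12.1
```

```text
t 5.5833 p [0.4611 0.1667 0.084 ] yaw -12.0 tilt [ 3.e-04  1.e-04 -1.e+00] F [-0.6   1.01  1.82] M [-0.018  0.075 -0.025] w 0.0114
travel total units (current tool axes) [-0.002  0.001  0.   ] (target axes) [-0.002  0.001  0.   ]  twist total [-0.0001 -0.0001  0.0005]
```

Call:
{"name": "servo_tool", "arguments": {"travel": [[0,0,-0.2],[0,0,-0.4],[0,0,-0.5],[0,0,-0.6],[0,0,-0.6],[0,0,-0.5],[0,0,-0.3],[0,0,-0.05]], "twist": [[0,0,0],[0,0,0],[0,0,0],[0,0,0],[0,0,0],[0,0,0],[0,0,0],[0,0,0]], "jaw": [1,1,1,1,1,1,1,1]}}

```text
time: 6.25
eef_pos: [0.4622, 0.1672, 0.2123]
orientation: [[0.978, -0.208, 0.005], [-0.208, -0.978, 0.001], [0.004, -0.002, -1.0]]
ft_force: [1.1, -0.1, -1.4]
width: 0.0109
```

```bash
python3 go.py .5426 -.1971 .205 -5
```

```text
t 6.25 p [0.4622 0.1672 0.2123] yaw -12.01 tilt [ 0.0045  0.0013 -1.    ] F [ 1.1  -0.13 -1.43] M [ 0.071 -0.021 -0.018] w 0.0109
travel total units (current tool axes) [3.86  8.491 0.18 ] (target axes) [2.796 8.899 0.182]  twist total [-0.0006 -0.0014 -0.0389]
```

Call:
{"name": "servo_tool", "arguments": {"travel": [[0.1,0.3,0],[0.15,0.5,0],[0.2,0.6,0],[0.2,0.7,0],[0.2,0.7,0],[0.2,0.7,0],[0.2,0.7,0],[0.2,0.7,0]], "twist": [[0,0,-0.008],[0,0,-0.01],[0,0,-0.01],[0,0,-0.01],[0,0,0],[0,0,0],[0,0,0],[0,0,0]], "jaw": [1,1,1,1,1,1,1,1]}}

```text
time: 6.92
eef_pos: [0.4937, -0.0362, 0.2079]
orientation: [[0.996, -0.09, -0.004], [-0.09, -0.996, 0.0], [-0.004, 0.0, -1.0]]
ft_force: [0.2, -0.0, -2.6]
width: 0.0112
```

Call:
{"name": "servo_tool", "arguments": {"travel": [[0.2,0.7,0],[0.2,0.7,0],[0.2,0.7,0],[0.2,0.6,0],[0.1,0.5,0],[0.1,0.3,0],[0,0.1,0],[0,0,0]], "twist": [[0,0,0],[0,0,0],[0,0,0],[0,0,0],[0,0,0],[0,0,0],[0,0,0],[0,0,0]], "jaw": [1,1,1,1,1,1,1,1]}}

```text
time: 7.58
eef_pos: [0.521, -0.1824, 0.2085]
orientation: [[0.996, -0.092, -0.003], [-0.092, -0.996, 0.001], [-0.003, -0.001, -1.0]]
ft_force: [-0.3, -0.5, -2.7]
width: 0.0109
```

Call:
{"name": "servo_tool", "arguments": {"travel": [[0,0,0],[0,0,0],[0,0,0],[0,0,0],[0,0,0],[0,0,0],[0,0,0],[0,0,0]], "twist": [[0,0,0],[0,0,0],[0,0,0],[0,0,0],[0,0,0],[0,0,0],[0,0,0],[0,0,0]], "jaw": [1,1,1,1,1,1,1,1]}}

```text
time: 8.25
eef_pos: [0.5221, -0.1818, 0.2098]
orientation: [[0.996, -0.09, 0.0], [-0.09, -0.996, 0.0], [0.0, -0.0, -1.0]]
ft_force: [-0.3, 0.6, -2.2]
width: 0.0109
```

```bash
python3 go.py .5426 -.1971 .205 -5;python3 - <<'E'
from h import *
s=manip.sense(); p,d=vision.snapshot("wrist")
cv2.imwrite("pics/w3.png",p[:,:,::-1]); np.savez("pics/w3.npz",p=p,d=d,pos=s["eef_pos"],R=s["orientation"])
E
```

```text
t 8.25 p [ 0.5221 -0.1818  0.2098] yaw -5.16 tilt [ 2.e-04  0.e+00 -1.e+00] F [-0.27  0.58 -2.21] M [-0.004  0.066 -0.009] w 0.0109
travel total units (current tool axes) [0.546 0.335 0.121] (target axes) [0.545 0.337 0.121]  twist total [-0.     -0.0001 -0.0009]
```

View pics/w3.png

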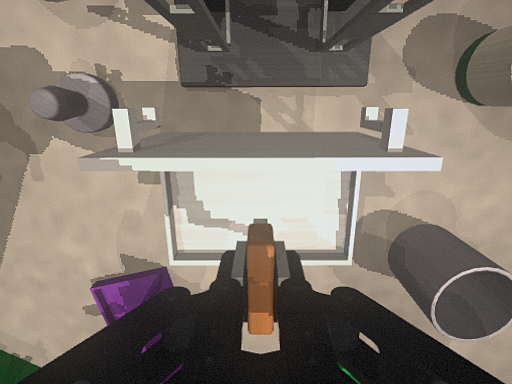

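The grip is held between the pads at (260,280), the flange's top edge runs along row 160 and the claws are at (123,130) and (395,130). The stand is ahead. Next I measure the in-hand pose in tool axes.

```bash
cat > inhand.py <<'E'
import sys
from h import *
z=np.load(sys.argv[1]);p,d=z["p"],z["d"]
I=dict(eef_pos=np.zeros(3),orientation=np.eye(3))
C=cloud("wrist",p,d,I)  # tool coords, y is -shelf y, z down
hsv=cv2.cvtColor(p,cv2.COLOR_RGB2HSV)
for nm,(x0,y0,x1,y1),zl in (("ledge/flange top",(70,140,450,175),(-.025,-.008)),("clawL",(108,100,140,152),(-.012,.004)),("clawR",(380,100,412,152),(-.012,.004)),("toeL",(138,104,160,124),(.02,.04)),("toeR",(360,104,382,124),(.02,.04))):
    c=C[y0:y1,x0:x1].reshape(-1,3); q=hsv[y0:y1,x0:x1].reshape(-1,3)
    m=(q[:,1]<60)&(c[:,2]>zl[0])&(c[:,2]<zl[1])
    t=c[m]
    if len(t)<5: print(nm,len(t)); continue
    print(nm,len(t),"min",t.min(0).round(4),"max",t.max(0).round(4),"med",np.median(t,0).round(4),"rect",cv2.minAreaRect((t[:,:2]*1000).astype(np.float32)))
    if nm[0]=='l':
        A=np.c_[t[:,:2],np.ones(len(t))]; print("  plane",np.linalg.lstsq(A,t[:,2],rcond=None)[0])
E
python3 inhand.py pics/w3.npz
```

```text
ledge/flange top 6911 min [ 0.0527 -0.0678 -0.0195] max [ 0.0598  0.0671 -0.008 ] med [ 0.0574 -0.     -0.0172] rect ((56.20570755004883, -0.3311920166015625), (134.9333953857422, 7.073894023895264), 89.98016357421875)
  plane [ 5.81110592e-01  4.77213495e-04 -4.96091395e-02]
clawL 1029 min [ 0.0591 -0.0654 -0.0065] max [ 0.0763 -0.0496  0.0039] med [ 0.0679 -0.054  -0.0039] rect ((67.69782257080078, -57.47126770019531), (17.207124710083008, 15.849605560302734), 0.30188053846359253)
clawR 1038 min [ 0.0592  0.0491 -0.0063] max [0.0763 0.0651 0.004 ] med [ 0.0677  0.053  -0.004 ] rect ((67.75990295410156, 57.16559600830078), (16.97797966003418, 16.056053161621094), 0.46372145414352417)
toeL 264 min [ 0.0682 -0.0591  0.0204] max [ 0.0762 -0.0521  0.0342] med [ 0.0726 -0.0539  0.0269] rect ((72.51802825927734, -55.37966537475586), (7.95205545425415, 6.933135986328125), 6.462483882904053)
toeR 259 min [0.0681 0.0511 0.0201] max [0.0761 0.0578 0.0347] med [0.0726 0.0528 0.027 ] rect ((72.1242446899414, 54.473384857177734), (6.643439292907715, 8.02112102508545), 89.80481719970703)
```

```bash
python3 - <<'E'
from h import *
z=np.load("pics/w1.npz");s=dict(eef_pos=z["pos"],orientation=z["R"]);C=cloud("wrist",z["p"],z["d"],s)
a=np.deg2rad(-5);ex=np.array([np.cos(a),np.sin(a)]);ey=np.array([-ex[1],ex[0]]);o=np.array([.6442,-.2060])
c=C[30:165,180:350].reshape(-1,3); S=np.c_[(c[:,:2]-o)@ex,(c[:,:2]-o)@ey,c[:,2]]
m=(S[:,2]>.13)&(S[:,2]<.165)&(abs(S[:,1])<.035)&(S[:,0]<.04); t=S[m]; print("bar",len(t)); 
for x in np.arange(0,.04,.003):
    k=t[(t[:,0]>=x)&(t[:,0]<x+.003)]
    if len(k): print(x.round(3),len(k),np.percentile(k[:,2],[5,50,95]).round(4))
# scene: upright back faces x~0.004, slot silhouette: z profile at y=±55
z=np.load("pics/scene0.npz");C=cloud("scene",z["p"],z["d"])
c=C.reshape(-1,3); S=np.c_[(c[:,:2]-o)@ex,(c[:,:2]-o)@ey,c[:,2]]
print(np.percentile(S[(abs(S[:,0]-.002)<.01)&(S[:,2]>.1)&(S[:,2]<.24)&(abs(S[:,1])<.07),2],[99,99.9]))
im=z["p"].copy()
x0,y0,x1,y1=260,230,340,350
big=cv2.resize(im[y0:y1,x0:x1,::-1],None,fx=5,fy=5,interpolation=cv2.INTER_CUBIC); out=[]
for off in (.002,.010):
    b=big.copy()
    for yy in (.055,-.055):
        P=[]
        for dy,zz in ((-.0065,.152),(.0065,.152),(.0065,.195),(-.0065,.195)):
            w=o+ex*.004+ey*(yy+dy); P.append([w[0],w[1],zz+off])
        q=(project("scene",P)-[x0,y0]+.5)*5; cv2.polylines(b,[q.astype(np.int32)],True,(0,0,255),1)
    out.append(b)
cv2.imwrite("pics/slot.png",np.hstack(out))
E
```

```text
bar 703
0.009 29 [0.1377 0.1392 0.1401]
0.012 137 [0.1398 0.1422 0.1451]
0.015 144 [0.1451 0.1476 0.1501]
0.018 164 [0.1497 0.1512 0.1525]
0.021 131 [0.1457 0.1498 0.1512]
0.024 16 [0.1401 0.1419 0.144 ]
0.027 19 [0.1405 0.1417 0.1439]
0.03 21 [0.14   0.1415 0.1433]
0.033 21 [0.1401 0.1423 0.1435]
0.036 14 [0.1404 0.1423 0.144 ]
0.039 7 [0.1396 0.1421 0.1434]
[0.22106718 0.22261082]
```

View pics/slot.png

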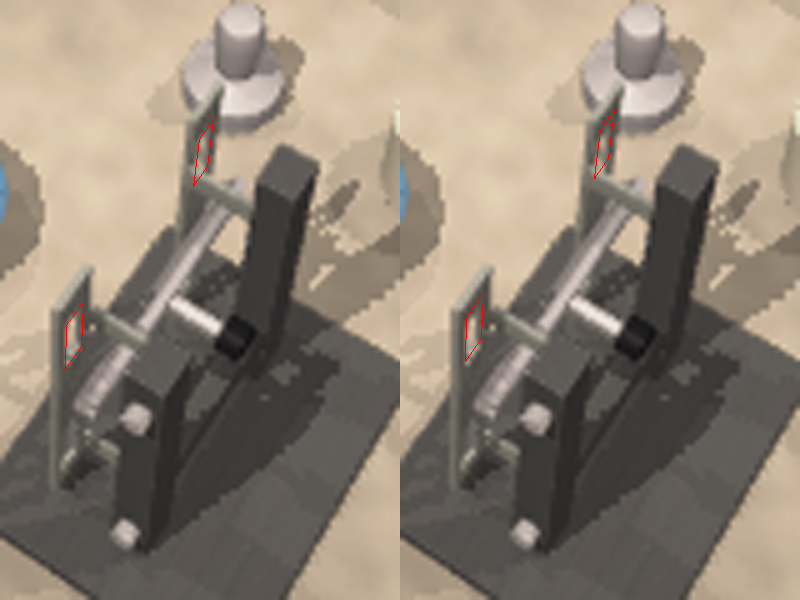

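```bash
python3 go.py .5601 -.1983 .191 -5
```

```text
t 8.3 p [ 0.522  -0.1819  0.2099] yaw -5.17 tilt [ 1.e-04 -1.e-04 -1.e+00] F [-0.46 -0.48 -2.1 ] M [ 0.05   0.094 -0.052] w 0.0109
travel total units (current tool axes) [0.985 0.323 0.472] (target axes) [0.984 0.326 0.471]  twist total [ 0.     -0.     -0.0009]
```

The slot outlines fit at an upright setting of about 2 mm (left panel), which agrees with the upright tops at z = 0.2195. Moving to pre-insert.

Call:
{"name": "servo_tool", "arguments": {"travel": [[0.1,0.05,0.07],[0.2,0.07,0.1],[0.2,0.07,0.1],[0.2,0.07,0.1],[0.2,0.06,0.1],[0.08,0,0],[0,0,0],[0,0,0]], "twist": [[0,0,-0.0009],[0,0,0],[0,0,0],[0,0,0],[0,0,0],[0,0,0],[0,0,0],[0,0,0]], "jaw": [1,1,1,1,1,1,1,1]}}

```text
time: 8.97
eef_pos: [0.5601, -0.1978, 0.1907]
orientation: [[0.996, -0.087, -0.001], [-0.087, -0.996, 0.001], [-0.001, -0.0, -1.0]]
ft_force: [0.8, 0.5, -3.6]
width: 0.0111
```

Call:
{"name": "servo_tool", "arguments": {"travel": [[0,0,0],[0,0,0],[0,0,0],[0,0,0],[0,0,0],[0,0,0],[0,0,0],[0,0,0]], "twist": [[0,0,0],[0,0,0],[0,0,0],[0,0,0],[0,0,0],[0,0,0],[0,0,0],[0,0,0]], "jaw": [1,1,1,1,1,1,1,1]}}

```text
time: 9.63
eef_pos: [0.5599, -0.198, 0.191]
orientation: [[0.996, -0.087, -0.0], [-0.087, -0.996, 0.0], [-0.0, -0.0, -1.0]]
ft_force: [-0.0, -0.0, -3.0]
width: 0.0113
```

```bash
python3 go.py .5601 -.1983 .191 -5;python3 - <<'E'
from h import *
s=manip.sense(); p,d=vision.snapshot("wrist")
cv2.imwrite("pics/w4.png",p[:,:,::-1]); np.savez("pics/w4.npz",p=p,d=d,pos=s["eef_pos"],R=s["orientation"])
E
```

```text
t 9.6333 p [ 0.5599 -0.198   0.191 ] yaw -5.0 tilt [-0.  0. -1.] F [-0.02 -0.05 -3.02] M [-0.01   0.071  0.041] w 0.0113
travel total units (current tool axes) [ 0.006  0.007 -0.   ] (target axes) [ 0.006  0.007 -0.   ]  twist total [-0.  0. -0.]
```

View pics/w4.png

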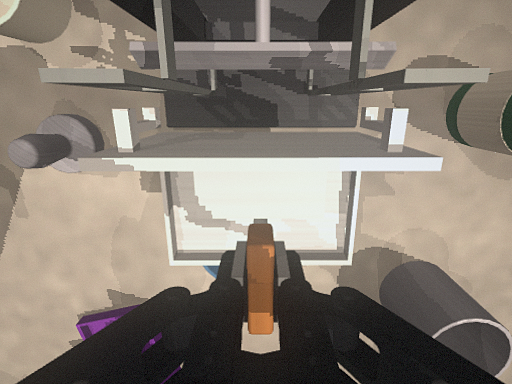

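The claws at (123,130) and (395,130) are now in front of the upright tops, at row 75. I check the alignment in the same picture, in tool axes.

```bash
python3 - <<'E'
from h import *
z=np.load("pics/w4.npz");p,d=z["p"],z["d"]
C=cloud("wrist",p,d,dict(eef_pos=np.zeros(3),orientation=np.eye(3)))
c=C[40:95,30:500].reshape(-1,3)
t=c[(c[:,2]>-.035)&(c[:,2]<-.022)&(c[:,0]>.07)&(c[:,0]<.1)&(abs(c[:,1])<.08)]
print(len(t),t.min(0),t.max(0),np.median(t,0),cv2.minAreaRect((t[:,:2]*1000).astype(np.float32)))
for sgn in(1,-1):
    k=t[t[:,1]*sgn>0]; kk=np.abs(k[:,1]); print(sgn,kk.min(),kk.max(),np.percentile(k[:,2],[2,10,50]), k[:,0].min())
E
python3 inhand.py pics/w4.npz | grep -v plane
```

```text
2852 [ 0.08397522 -0.06735008 -0.03077475] [ 0.08836625  0.06860213 -0.02201005] [ 0.08611642  0.00075753 -0.02868868] ((86.1689224243164, 0.62579345703125), (4.315931797027588, 135.95155334472656), 0.03702292591333389)
1 0.04251238179941626 0.0686021267624478 [-0.03010175 -0.02960538 -0.02864725] 0.0839752204487086
-1 0.040997313031513466 0.06735008205574453 [-0.03020142 -0.02966105 -0.02873793] 0.08405091625173615
ledge/flange top 6902 min [ 0.0527 -0.0678 -0.0193] max [ 0.0597  0.0672 -0.008 ] med [ 0.0574 -0.     -0.0171] rect ((56.211952209472656, -0.28424072265625), (134.97900390625, 7.028323650360107), 89.97191619873047)
clawL 1024 min [ 0.0592 -0.0656 -0.006 ] max [ 0.0763 -0.0506  0.0038] med [ 0.0679 -0.0541 -0.0039] rect ((67.7209243774414, -58.146949768066406), (14.944479942321777, 17.061677932739258), 89.75586700439453)
clawR 1032 min [ 0.0592  0.0488 -0.007 ] max [0.0763 0.0642 0.0039] med [ 0.0678  0.0531 -0.0039] rect ((67.73680114746094, 56.52178192138672), (17.05596160888672, 15.438673973083496), 0.17095376551151276)
toeL 266 min [ 0.0683 -0.0589  0.02  ] max [ 0.0762 -0.0521  0.0339] med [ 0.0726 -0.0538  0.0269] rect ((72.25830078125, -55.520240783691406), (7.911179065704346, 6.814969539642334), 0.35081732273101807)
toeR 260 min [0.068  0.051  0.0201] max [0.0761 0.058  0.034 ] med [0.0727 0.0527 0.0271] rect ((72.0609130859375, 54.5255012512207), (8.14057731628418, 6.886084079742432), 0.6591731309890747)
```

Call:
{"name": "servo_tool", "arguments": {"travel": [[0.05,0.02,0],[0.07,0,0],[0.07,0,0],[0.07,0,0],[0.07,0,0],[0.07,0,0],[0.03,0,0],[0,0,0]], "twist": [[0,0,0],[0,0,0],[0,0,0],[0,0,0],[0,0,0],[0,0,0],[0,0,0],[0,0,0]], "jaw": [1,1,1,1,1,1,1,1]}}

```text
time: 10.35
eef_pos: [0.5775, -0.2002, 0.191]
orientation: [[0.996, -0.087, 0.0], [-0.087, -0.996, 0.0], [0.0, -0.0, -1.0]]
ft_force: [-0.6, -0.2, -1.8]
width: 0.0111
```

```bash
python3 go.py .5826 -.200 .191 -5
```

```text
t 10.35 p [ 0.5775 -0.2002  0.191 ] yaw -4.98 tilt [ 3.e-04  1.e-04 -1.e+00] F [-0.65 -0.24 -1.8 ] M [ 0.034  0.12  -0.013] w 0.0111
travel total units (current tool axes) [ 0.127 -0.016 -0.001] (target axes) [ 0.127 -0.016 -0.001]  twist total [-0.0001 -0.0001  0.0001]
```

Call:
{"name": "servo_tool", "arguments": {"travel": [[0.04,0,0],[0.04,0,0],[0.04,0,0],[0.02,0,0],[0,0,0],[0,0,0],[0,0,0],[0,0,0]], "twist": [[0,0,0],[0,0,0],[0,0,0],[0,0,0],[0,0,0],[0,0,0],[0,0,0],[0,0,0]], "jaw": [1,1,1,1,1,1,1,1]}}

```text
time: 11.02
eef_pos: [0.5825, -0.2008, 0.1909]
orientation: [[0.996, -0.087, -0.0], [-0.087, -0.996, -0.0], [-0.0, 0.0, -1.0]]
ft_force: [-0.1, 0.4, -2.3]
width: 0.0116
```

```bash
python3 go.py .5826 -.200 .191 -5; python3 - <<'E'
from h import *
s=manip.sense(); p,d=vision.snapshot("wrist")
cv2.imwrite("pics/w5.png",p[:,:,::-1]); np.savez("pics/w5.npz",p=p,d=d,pos=s["eef_pos"],R=s["orientation"])
C=cloud("wrist",p,d,dict(eef_pos=np.zeros(3),orientation=np.eye(3)))
c=C.reshape(-1,3)
t=c[(c[:,2]>-.035)&(c[:,2]<-.025)&(c[:,0]>.05)&(c[:,0]<.08)&(abs(c[:,1])<.08)]
print(len(t),t.min(0),t.max(0),np.median(t,0))
E
```

```text
t 11.0167 p [ 0.5825 -0.2008  0.1909] yaw -5.0 tilt [-1.e-04 -0.e+00 -1.e+00] F [-0.12  0.42 -2.32] M [-0.048  0.052  0.006] w 0.0116
travel total units (current tool axes) [ 0.001 -0.021 -0.001] (target axes) [ 0.001 -0.021 -0.001]  twist total [ 0.  0. -0.]
2261 [ 0.0614684  -0.06803273 -0.03157483] [ 0.06589975  0.06791291 -0.02500088] [ 0.06385855  0.04205136 -0.02879256]
```

View pics/w5.png

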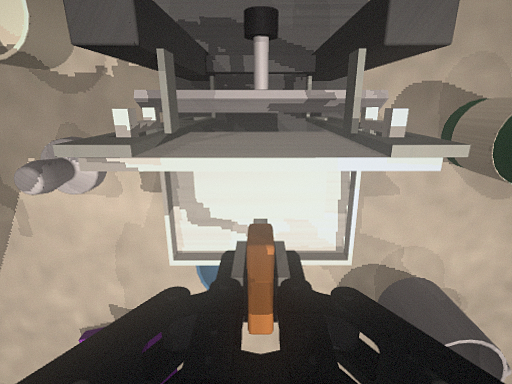

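The claws are through both slots, visible behind the uprights at (122,122) and (398,122). The flange is about 2 mm from the uprights. I move in a further 0.8 mm and lower.

Call:
{"name": "servo_tool", "arguments": {"travel": [[0.02,0,0],[0,0,0],[0,0,0.04],[0,0,0.06],[0,0,0.06],[0,0,0.05],[0,0,0],[0,0,0]], "twist": [[0,0,0],[0,0,0],[0,0,0],[0,0,0],[0,0,0],[0,0,0],[0,0,0],[0,0,0]], "jaw": [1,1,1,1,1,1,1,1]}}

```text
time: 11.73
eef_pos: [0.5831, -0.2008, 0.1821]
orientation: [[0.996, -0.087, -0.001], [-0.087, -0.996, 0.0], [-0.001, -0.0, -1.0]]
ft_force: [0.1, 0.2, -2.4]
width: 0.0112
```

```bash
python3 go.py .5826 -.200 .191 -5
```

```text
t 11.7333 p [ 0.5831 -0.2008  0.1821] yaw -5.0 tilt [-7.e-04  3.e-04 -1.e+00] F [ 0.11  0.17 -2.4 ] M [-0.     0.086 -0.056] w 0.0112
travel total units (current tool axes) [-0.015 -0.019 -0.221] (target axes) [-0.015 -0.019 -0.221]  twist total [-0.0001  0.0002 -0.    ]
```

Call:
{"name": "servo_tool", "arguments": {"travel": [[0,0,0.03],[0,0,0.03],[0,0,0.03],[0,0,0.02],[0,0,0],[0,0,0],[0,0,0],[0,0,0]], "twist": [[0,0,0],[0,0,0],[0,0,0],[0,0,0],[0,0,0],[0,0,0],[0,0,0],[0,0,0]], "jaw": [1,1,1,1,1,1,1,1]}}

```text
time: 12.4
eef_pos: [0.5833, -0.2009, 0.1784]
orientation: [[0.996, -0.087, -0.0], [-0.087, -0.996, -0.0], [-0.0, 0.0, -1.0]]
ft_force: [-2.9, -0.2, 1.2]
width: 0.0116
```

```bash
python3 go.py .5826 -.200 .191 -5
```

```text
t 12.4 p [ 0.5833 -0.2009  0.1784] yaw -5.01 tilt [-2.e-04 -1.e-04 -1.e+00] F [-2.93 -0.24  1.22] M [ 0.035  0.406 -0.013] w 0.0116
travel total units (current tool axes) [-0.019 -0.022 -0.314] (target axes) [-0.019 -0.022 -0.314]  twist total [ 0.      0.0001 -0.    ]
```

Contact: a 3.5 N rise in z at about 20 mm above home, so the toes are on the bevelled bar as expected. Releasing.

Call:
{"name": "servo_tool", "arguments": {"travel": [[0,0,-0.01],[0,0,0],[0,0,0],[0,0,0],[0,0,0],[0,0,0],[0,0,0],[0,0,0]], "twist": [[0,0,0],[0,0,0],[0,0,0],[0,0,0],[0,0,0],[0,0,0],[0,0,0],[0,0,0]], "jaw": [1,0.3,0.3,0.3,0.3,0.3,0.3,0.3]}}

```text
time: 13.07
eef_pos: [0.5835, -0.2009, 0.1786]
orientation: [[0.996, -0.087, 0.0], [-0.087, -0.996, 0.0], [0.0, -0.0, -1.0]]
ft_force: [-0.7, -0.1, -0.4]
width: 0.0297
```

```bash
python3 go.py .5826 -.200 .191 -5; python3 - <<'E'
from h import *
s=manip.sense(); p,d=vision.snapshot("wrist")
cv2.imwrite("pics/w6.png",p[:,:,::-1]); np.savez("pics/w6.npz",p=p,d=d,pos=s["eef_pos"],R=s["orientation"])
p,d=vision.snapshot("scene")
cv2.imwrite("pics/s6.png",cv2.resize(p[220:360,220:380,::-1],None,fx=4,fy=4,interpolation=cv2.INTER_CUBIC))
E
```

```text
t 13.0667 p [ 0.5835 -0.2009  0.1786] yaw -5.0 tilt [ 3.e-04  0.e+00 -1.e+00] F [-0.75 -0.09 -0.43] M [-0.021 -0.031 -0.001] w 0.0297
travel total units (current tool axes) [-0.025 -0.02  -0.31 ] (target axes) [-0.025 -0.02  -0.31 ]  twist total [-0.     -0.0001 -0.    ]
```

View pics/w6.png

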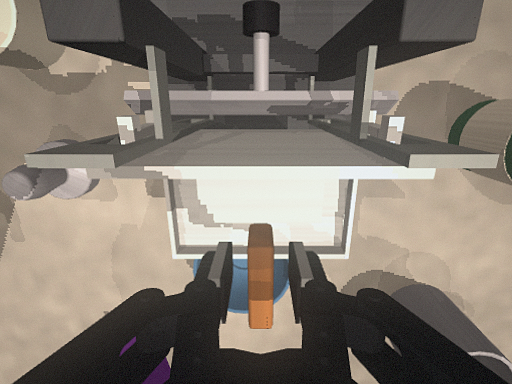

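View pics/s6.png

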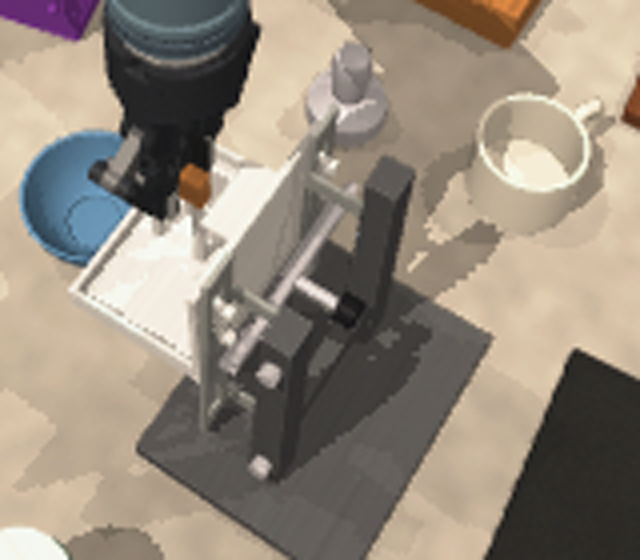

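The shelf hangs hooked on its own. Its claws show behind the uprights at (125,128) and (395,128), and the fingers are clear of the grip. I lift off and move over the ledge.

Call:
{"name": "servo_tool", "arguments": {"travel": [[0,0,-0.1],[0,0,-0.2],[0,0,-0.3],[0,0,-0.4],[0,0,-0.4],[0,0,-0.3],[0,0,-0.1],[0,0,0]], "twist": [[0,0,0],[0,0,0],[0,0,0],[0,0,0],[0,0,0],[0,0,0],[0,0,0],[0,0,0]], "jaw": [0.3,0.3,0.3,0.3,0.3,1,1,1]}}

```text
time: 13.83
eef_pos: [0.5846, -0.2012, 0.2531]
orientation: [[0.996, -0.087, 0.004], [-0.087, -0.996, -0.001], [0.004, 0.001, -1.0]]
ft_force: [-1.1, -0.0, 0.7]
width: 0.0003
```

```bash
python3 go.py .6283 -.2046 .235 -5; python3 - <<'E'
from h import *
s=manip.sense(); p,d=vision.snapshot("wrist")
cv2.imwrite("pics/w7.png",p[:,:,::-1]); np.savez("pics/w7.npz",p=p,d=d,pos=s["eef_pos"],R=s["orientation"])
C=cloud("wrist",p,d,s)
a=np.deg2rad(-5);ex=np.array([np.cos(a),np.sin(a)]);ey=np.array([-ex[1],ex[0]]);o=np.array([.6442,-.2060])
c=C.reshape(-1,3);S=np.c_[(c[:,:2]-o)@ex,(c[:,:2]-o)@ey,c[:,2]]
m=(S[:,0]>-.03)&(S[:,0]<-.001)&(S[:,2]>.185)&(S[:,2]<.21)&(abs(S[:,1])<.07); t=S[m]; print(len(t),t.min(0),t.max(0))
A=np.c_[t[:,:2],np.ones(len(t))]; print(np.linalg.lstsq(A,t[:,2],rcond=None)[0],np.median(t,0))
E
```

```text
t 13.8333 p [ 0.5846 -0.2012  0.2531] yaw -5.01 tilt [ 0.0042 -0.0013 -1.    ] F [-1.09 -0.04  0.72] M [ 0.068 -0.018  0.058] w 0.0003
travel total units (current tool axes) [ 1.093 -0.012  0.457] (target axes) [ 1.095 -0.011  0.452]  twist total [ 0.0003 -0.0014 -0.    ]
4405 [-0.02974354 -0.06727229  0.18503107] [-0.00468507  0.06754579  0.19455673]
[-0.02097375  0.00096359  0.19149029] [-1.09828819e-02 -4.40072211e-05  1.92067076e-01]
```

View pics/w7.png

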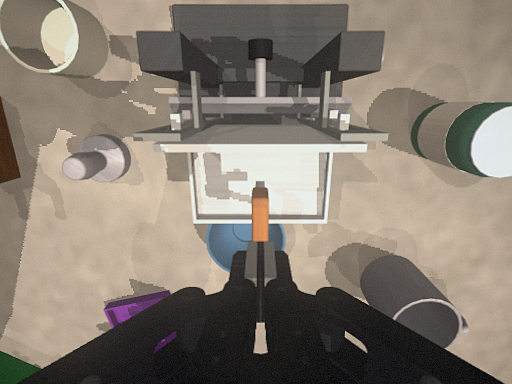

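Call:
{"name": "servo_tool", "arguments": {"travel": [[0.1,0,0],[0.2,0,0],[0.3,0,0],[0.3,0,0],[0.17,-0.01,0.1],[0,0,0.3],[0,0,0.3],[0,0,0]], "twist": [[0,0,0],[0,0,0],[0,0,0],[0,0,0],[0,0,0],[0,0,0],[0,0,0],[0,0,0]], "jaw": [1,1,1,1,1,1,1,1]}}

```text
time: 14.55
eef_pos: [0.6229, -0.2035, 0.2174]
orientation: [[0.996, -0.087, -0.009], [-0.087, -0.996, 0.002], [-0.009, -0.002, -1.0]]
ft_force: [-0.3, -0.6, -0.8]
width: 0.0002
```

Call:
{"name": "servo_tool", "arguments": {"travel": [[0,0,0],[0,0,0],[0,0,0],[0,0,0],[0,0,0],[0,0,0],[0,0,0],[0,0,0]], "twist": [[0,0,0],[0,0,0],[0,0,0],[0,0,0],[0,0,0],[0,0,0],[0,0,0],[0,0,0]], "jaw": [1,1,1,1,1,1,1,1]}}

```text
time: 15.22
eef_pos: [0.6262, -0.2042, 0.2228]
orientation: [[0.996, -0.087, 0.0], [-0.087, -0.996, -0.0], [0.0, 0.0, -1.0]]
ft_force: [0.2, -0.1, 0.6]
width: 0.0001
```

```bash
cat > look.py <<'E'
import sys
from h import *
n=sys.argv[1]
s=manip.sense(); p,d=vision.snapshot("wrist")
cv2.imwrite(f"pics/{n}.png",p[:,:,::-1]); np.savez(f"pics/{n}.npz",p=p,d=d,pos=s["eef_pos"],R=s["orientation"])
C=cloud("wrist",p,d,s)
a=np.deg2rad(-5);ex=np.array([np.cos(a),np.sin(a)]);ey=np.array([-ex[1],ex[0]]);o=np.array([.6442,-.2060])
c=C.reshape(-1,3);S=np.c_[(c[:,:2]-o)@ex,(c[:,:2]-o)@ey,c[:,2]]
up=S[(S[:,0]>-.008)&(S[:,0]<.012)&(S[:,2]>.214)&(S[:,2]<.226)&(abs(S[:,1])<.07)]
print("upright top",len(up),up.min(0).round(4),up.max(0).round(4),np.median(up[:,2]).round(4))
for sg in (1,-1):
    t=S[(S[:,0]>-.012)&(S[:,0]<-.0005)&(S[:,2]>.16)&(S[:,2]<.205)&(S[:,1]*sg>.028)&(S[:,1]*sg<.068)]
    if len(t)>10: print("flange top",sg,len(t),np.percentile(t[:,0],[2,98]).round(4),"z",np.percentile(t[:,2],[50,90]).round(4))
t=S[(S[:,0]>-.095)&(S[:,0]<-.03)&(S[:,2]>.06)&(S[:,2]<.13)&(abs(S[:,1])<.063)]
for lo,hi in((-.095,-.085),(-.085,-.07),(-.07,-.05),(-.05,-.03)):
    k=t[(t[:,0]>lo)&(t[:,0]<hi)]; 
    if len(k)>10: print("deck",lo,len(k),np.median(k[:,2]).round(4))
E
python3 go.py .6273 -.2045 .2135 -5; python3 look.py w8
```

```text
t 15.2167 p [ 0.6262 -0.2042  0.2228] yaw -5.0 tilt [ 4.e-04 -1.e-04 -1.e+00] F [ 0.24 -0.06  0.62] M [ 0.035  0.027 -0.016] w 0.0001
travel total units (current tool axes) [0.029 0.005 0.233] (target axes) [0.029 0.005 0.233]  twist total [ 0.     -0.0001  0.    ]
upright top 1629 [-0.008  -0.0681  0.214 ] [0.0041 0.0676 0.2258] 0.2195
flange top 1 973 [-0.0106 -0.0009] z [0.1839 0.1929]
flange top -1 1003 [-0.0106 -0.001 ] z [0.1832 0.1928]
deck -0.095 1047 0.0949
deck -0.085 620 0.092
deck -0.07 586 0.0928
```

View pics/w8.png

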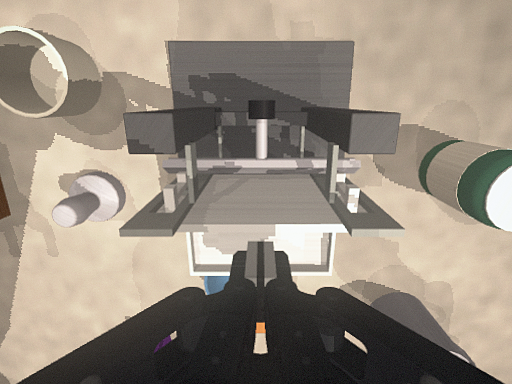

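The closed fingertips are over the ledge at (262,255). The flange's top edge is at z ≈ 0.193, about 18 mm above home. I lower until contact.

Call:
{"name": "servo_tool", "arguments": {"travel": [[0.02,0,0.06],[0,0,0.06],[0,0,0.06],[0,0,0.05],[0,0,0.05],[0,0,0.03],[0,0,0],[0,0,0]], "twist": [[0,0,0],[0,0,0],[0,0,0],[0,0,0],[0,0,0],[0,0,0],[0,0,0],[0,0,0]], "jaw": [1,1,1,1,1,1,1,1]}}

```text
time: 15.93
eef_pos: [0.6268, -0.2043, 0.21]
orientation: [[0.996, -0.087, -0.0], [-0.087, -0.996, 0.0], [-0.0, -0.0, -1.0]]
ft_force: [0.2, 0.4, -0.9]
width: 0.0002
```

```bash
python3 go.py .6273 -.2045 .210 -5
```

```text
t 15.9333 p [ 0.6268 -0.2043  0.21  ] yaw -5.0 tilt [-2.e-04  1.e-04 -1.e+00] F [ 0.18  0.43 -0.92] M [ 0.03  -0.011 -0.018] w 0.0002
travel total units (current tool axes) [0.013 0.005 0.   ] (target axes) [0.013 0.005 0.   ]  twist total [-0.      0.0001 -0.    ]
```

Call:
{"name": "servo_tool", "arguments": {"travel": [[0,0,0.02],[0,0,0.02],[0,0,0.02],[0,0,0.02],[0,0,0.02],[0,0,0],[0,0,0],[0,0,0]], "twist": [[0,0,0],[0,0,0],[0,0,0],[0,0,0],[0,0,0],[0,0,0],[0,0,0],[0,0,0]], "jaw": [1,1,1,1,1,1,1,1]}}

```text
time: 16.6
eef_pos: [0.6272, -0.2044, 0.2085]
orientation: [[0.996, -0.087, 0.001], [-0.087, -0.996, -0.001], [0.001, 0.0, -1.0]]
ft_force: [-3.7, 1.2, 7.7]
width: 0.0001
```

```bash
python3 go.py .6273 -.2045 .210 -5
```

```text
t 16.6 p [ 0.6272 -0.2044  0.2085] yaw -5.01 tilt [ 1.3e-03 -5.0e-04 -1.0e+00] F [-3.72  1.16  7.71] M [0.163 0.637 0.007] w 0.0001
travel total units (current tool axes) [ 0.002  0.003 -0.037] (target axes) [ 0.002  0.003 -0.037]  twist total [ 0.0001 -0.0004 -0.    ]
```

Call:
{"name": "servo_tool", "arguments": {"travel": [[0,0,0.02],[0,0,0.02],[0,0,0.02],[0,0,0.02],[0,0,0],[0,0,0],[0,0,0],[0,0,0]], "twist": [[0,0,0],[0,0,0],[0,0,0],[0,0,0],[0,0,0],[0,0,0],[0,0,0],[0,0,0]], "jaw": [1,1,1,1,1,1,1,1]}}

```text
time: 17.27
eef_pos: [0.6274, -0.2045, 0.206]
orientation: [[0.996, -0.087, 0.002], [-0.087, -0.996, -0.001], [0.002, 0.001, -1.0]]
ft_force: [-3.9, 0.5, 9.7]
width: -0.0002
```

```bash
python3 go.py .6273 -.2045 .210 -5
```

```text
t 17.2667 p [ 0.6274 -0.2045  0.206 ] yaw -5.02 tilt [ 1.8e-03 -9.0e-04 -1.0e+00] F [-3.9   0.48  9.66] M [0.162 0.755 0.01 ] w -0.0002
travel total units (current tool axes) [-0.003 -0.001 -0.101] (target axes) [-0.003 -0.001 -0.101]  twist total [ 0.0002 -0.0006 -0.0001]
```

Call:
{"name": "servo_tool", "arguments": {"travel": [[0,0,0.02],[0,0,0.02],[0,0,0.02],[0,0,0.02],[0,0,0.02],[0,0,0.02],[0,0,0],[0,0,0]], "twist": [[0,0,0],[0,0,0],[0,0,0],[0,0,0],[0,0,0],[0,0,0],[0,0,0],[0,0,0]], "jaw": [1,1,1,1,1,1,1,1]}}

```text
time: 17.93
eef_pos: [0.628, -0.2045, 0.1991]
orientation: [[0.996, -0.087, 0.003], [-0.087, -0.996, -0.001], [0.003, 0.0, -1.0]]
ft_force: [0.6, -0.6, 4.1]
width: 0.0
```

```bash
python3 go.py .6273 -.2045 .210 -5; python3 look.py w9
```

```text
t 17.9333 p [ 0.628  -0.2045  0.1991] yaw -5.0 tilt [ 2.8e-03 -7.0e-04 -1.0e+00] F [ 0.59 -0.57  4.06] M [-0.065 -0.126 -0.034] w 0.0
travel total units (current tool axes) [-0.017  0.001 -0.273] (target axes) [-0.017  0.001 -0.273]  twist total [ 0.0001 -0.0009  0.    ]
upright top 2655 [-0.008  -0.0682  0.214 ] [0.0046 0.0679 0.226 ] 0.2194
flange top 1 1155 [-0.0098 -0.0009] z [0.1761 0.1832]
flange top -1 1173 [-0.0098 -0.0008] z [0.1757 0.1827]
deck -0.095 997 0.087
deck -0.085 634 0.0826
deck -0.07 401 0.0832
```

Call:
{"name": "servo_tool", "arguments": {"travel": [[0,0,0.02],[0,0,0.02],[0,0,0.02],[0,0,0.02],[0,0,0.02],[0,0,0],[0,0,0],[0,0,0]], "twist": [[0,0,0],[0,0,0],[0,0,0],[0,0,0],[0,0,0],[0,0,0],[0,0,0],[0,0,0]], "jaw": [1,1,1,1,1,1,1,1]}}

```text
time: 18.65
eef_pos: [0.6282, -0.2045, 0.1952]
orientation: [[0.996, -0.087, 0.003], [-0.087, -0.996, -0.001], [0.003, 0.0, -1.0]]
ft_force: [1.1, -1.2, 5.1]
width: -0.0003
```

```bash
python3 go.py .6273 -.2045 .210 -5
```

```text
t 18.65 p [ 0.6282 -0.2045  0.1952] yaw -5.0 tilt [ 3.4e-03 -7.0e-04 -1.0e+00] F [ 1.07 -1.25  5.05] M [-0.096 -0.169 -0.007] w -0.0003
travel total units (current tool axes) [-0.022  0.002 -0.37 ] (target axes) [-0.024  0.002 -0.37 ]  twist total [ 0.0001 -0.0011  0.    ]
```

Call:
{"name": "servo_tool", "arguments": {"travel": [[0,0,0.02],[0,0,0.02],[0,0,0.02],[0,0,0.02],[0,0,0.02],[0,0,0],[0,0,0],[0,0,0]], "twist": [[0,0,0],[0,0,0],[0,0,0],[0,0,0],[0,0,0],[0,0,0],[0,0,0],[0,0,0]], "jaw": [1,1,1,1,1,1,1,1]}}

```text
time: 19.32
eef_pos: [0.6275, -0.2045, 0.1918]
orientation: [[0.996, -0.087, 0.002], [-0.087, -0.996, -0.001], [0.002, 0.0, -1.0]]
ft_force: [-1.2, 0.6, 9.2]
width: 0.0004
```

```bash
python3 go.py .6273 -.2045 .210 -5; python3 look.py w10
```

```text
t 19.3167 p [ 0.6275 -0.2045  0.1918] yaw -5.01 tilt [ 1.7e-03 -6.0e-04 -1.0e+00] F [-1.17  0.61  9.15] M [0.046 0.239 0.051] w 0.0004
travel total units (current tool axes) [-0.005  0.    -0.454] (target axes) [-0.006  0.    -0.454]  twist total [ 0.0001 -0.0006 -0.    ]
upright top 3876 [-0.008  -0.0681  0.214 ] [0.0043 0.0678 0.226 ] 0.2198
flange top 1 1078 [-0.0092 -0.0008] z [0.1729 0.1761]
flange top -1 1091 [-0.0092 -0.0007] z [0.1728 0.1759]
deck -0.095 1035 0.0804
deck -0.085 636 0.0757
deck -0.07 485 0.0763
```

View pics/w10.png

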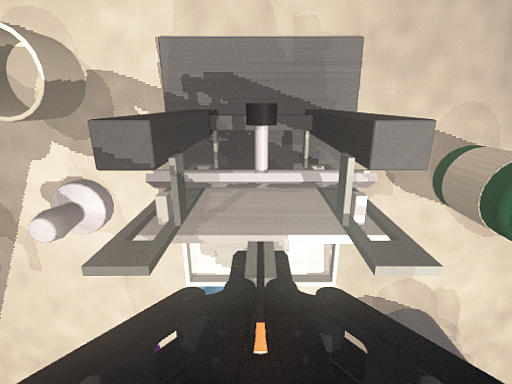

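At the predicted home height. I press a little more to feel for the stop.

Call:
{"name": "servo_tool", "arguments": {"travel": [[0,0,0.02],[0,0,0.02],[0,0,0.02],[0,0,0],[0,0,0],[0,0,0],[0,0,0],[0,0,0]], "twist": [[0,0,0],[0,0,0],[0,0,0],[0,0,0],[0,0,0],[0,0,0],[0,0,0],[0,0,0]], "jaw": [1,1,1,1,1,1,1,1]}}

```text
time: 20.03
eef_pos: [0.6276, -0.2045, 0.1916]
orientation: [[0.996, -0.087, 0.002], [-0.087, -0.996, -0.001], [0.002, 0.001, -1.0]]
ft_force: [-3.7, 0.9, 15.4]
width: -0.0
```

```bash
python3 go.py .6273 -.2045 .210 -5; python3 look.py w11; cat > bar.py <<'E'
import sys
from h import *
a=np.deg2rad(-5);ex=np.array([np.cos(a),np.sin(a)]);ey=np.array([-ex[1],ex[0]]);o=np.array([.6442,-.2060])
for f in sys.argv[1:]:
    z=np.load(f"pics/{f}.npz");C=cloud("wrist",z["p"],z["d"],dict(eef_pos=z["pos"],orientation=z["R"])).reshape(-1,3)
    S=np.c_[(C[:,:2]-o)@ex,(C[:,:2]-o)@ey,C[:,2]]
    t=S[(abs(S[:,1])<.03)&(S[:,0]>.005)&(S[:,0]<.04)&(S[:,2]>.148)&(S[:,2]<.156)&(abs(S[:,1])>.008)]
    hsv=cv2.cvtColor(z["p"],cv2.COLOR_RGB2HSV).reshape(-1,3)
    k=S[(abs(S[:,1])<.012)&(S[:,0]>.03)&(S[:,0]<.1)&(S[:,2]>.13)&(S[:,2]<.17)&(hsv[:,2]<45)]
    print(f,"bar top x",np.percentile(t[:,0],[5,50,95]).round(4),"knob",len(k),np.percentile(k[:,0],[5,50,95]).round(4) if len(k) else 0)
E
python3 bar.py w1 w4 w8 w9 w10 w11
```

```text
t 20.0333 p [ 0.6276 -0.2045  0.1916] yaw -5.02 tilt [ 2.1e-03 -9.0e-04 -1.0e+00] F [-3.73  0.87 15.36] M [0.201 0.937 0.002] w -0.0
travel total units (current tool axes) [-0.007  0.    -0.459] (target axes) [-0.008  0.    -0.459]  twist total [ 0.0002 -0.0007 -0.0001]
upright top 3830 [-0.0078 -0.0683  0.214 ] [0.0046 0.0681 0.226 ] 0.2198
flange top 1 1060 [-0.009  -0.0009] z [0.1725 0.1759]
flange top -1 1058 [-0.0092 -0.0012] z [0.1727 0.1758]
deck -0.095 1044 0.0802
deck -0.085 626 0.0757
deck -0.07 504 0.0762
w1 bar top x [0.017 0.02  0.023] knob 87 [0.0498 0.054  0.0594]
w4 bar top x [0.0164 0.0191 0.0225] knob 0 0
w8 bar top x [0.0169 0.0205 0.023 ] knob 133 [0.0504 0.056  0.061 ]
w9 bar top x [0.019  0.0225 0.0252] knob 91 [0.0525 0.0586 0.0635]
w10 bar top x [0.0166 0.02   0.0223] knob 75 [0.0501 0.056  0.0608]
w11 bar top x [0.0169 0.02   0.0225] knob 70 [0.0501 0.0566 0.0609]
```

It has reached a hard stop: force rose to 15 N with only 0.2 mm of motion. The lock bar went back about 2.3 mm during the press and has returned to its forward position. I lift off and check.

Call:
{"name": "servo_tool", "arguments": {"travel": [[0,0,-0.1],[0,0,-0.2],[0,0,-0.4],[0,0,-0.5],[-0.3,0,-0.5],[-0.5,0,-0.4],[-0.5,0,-0.2],[-0.2,0,0]], "twist": [[0,0,0],[0,0,0],[0,0,0],[0,0,0],[0,0,0],[0,0,0],[0,0,0],[0,0,0]], "jaw": [1,1,1,1,1,1,1,1]}}

```text
time: 20.75
eef_pos: [0.5656, -0.1994, 0.2812]
orientation: [[0.996, -0.088, 0.0], [-0.088, -0.996, -0.001], [0.0, 0.001, -1.0]]
ft_force: [-0.3, -0.2, 0.4]
width: -0.0
```

Call:
{"name": "servo_tool", "arguments": {"travel": [[0,0,0],[0,0,0],[0,0,0],[0,0,0],[0,0,0],[0,0,0],[0,0,0],[0,0,0]], "twist": [[0,0,0],[0,0,0],[0,0,0],[0,0,0],[0,0,0],[0,0,0],[0,0,0],[0,0,0]], "jaw": [1,1,1,1,1,1,1,1]}}

```text
time: 21.42
eef_pos: [0.5673, -0.199, 0.2796]
orientation: [[0.996, -0.087, -0.0], [-0.087, -0.996, 0.0], [-0.0, -0.0, -1.0]]
ft_force: [0.2, 0.5, 0.0]
width: -0.0002
```

```bash
python3 go.py .6273 -.2045 .210 -5; python3 look.py w12; python3 bar.py w12; python3 - <<'E'
from h import *
p,d=vision.snapshot("scene")
cv2.imwrite("pics/s12.png",cv2.resize(p[220:360,220:380,::-1],None,fx=4,fy=4,interpolation=cv2.INTER_CUBIC))
p,d=vision.snapshot("top"); cv2.imwrite("pics/t12.png",p[:,:,::-1])
E
```

```text
t 21.4167 p [ 0.5673 -0.199   0.2796] yaw -4.99 tilt [-2.e-04  2.e-04 -1.e+00] F [0.18 0.54 0.01] M [ 0.027  0.015 -0.008] w -0.0002
travel total units (current tool axes) [1.507 0.007 1.738] (target axes) [1.507 0.006 1.739]  twist total [-0.0001  0.0001  0.    ]
upright top 617 [-1.000e-04 -6.790e-02  2.141e-01] [0.0035 0.0677 0.2217] 0.2198
flange top 1 452 [-0.0088 -0.0019] z [0.1752 0.1762]
flange top -1 453 [-0.0089 -0.0019] z [0.1753 0.1763]
deck -0.095 1110 0.0764
deck -0.085 1198 0.0757
deck -0.07 1725 0.0762
deck -0.05 1497 0.0769
w12 bar top x [0.0164 0.0192 0.0222] knob 381 [0.0493 0.0549 0.0607]
```

View pics/w12.png

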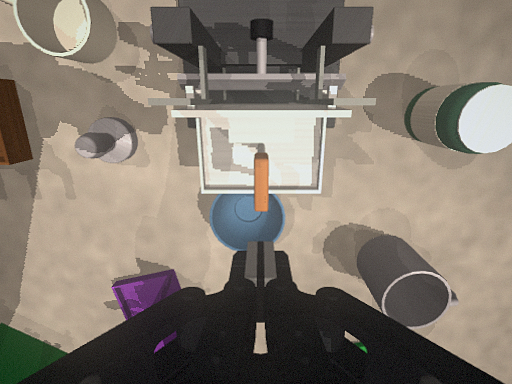

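View pics/s12.png

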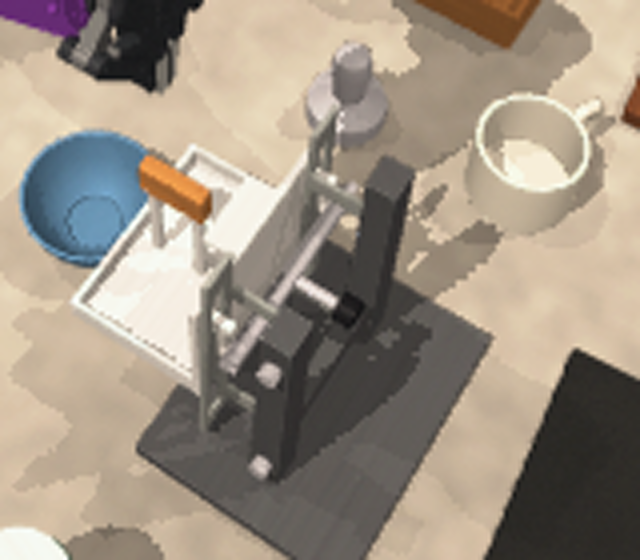

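View pics/t12.png

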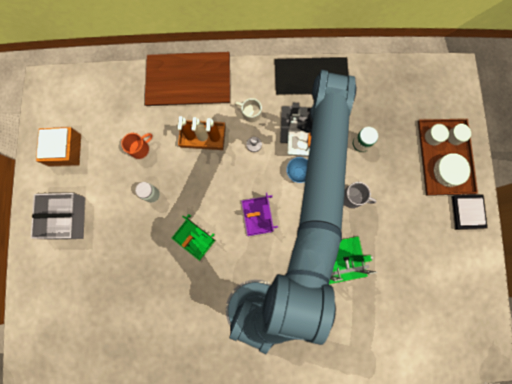

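```bash
python3 - <<'E'
from h import *
def fit(f,o,yaw,z0):
    z=np.load(f"pics/{f}.npz");C=cloud("wrist",z["p"],z["d"],dict(eef_pos=z["pos"],orientation=z["R"])).reshape(-1,3)
    a=np.deg2rad(yaw);ex=np.array([np.cos(a),np.sin(a)]);ey=np.array([-ex[1],ex[0]])
    S=np.c_[(C[:,:2]-o)@ex,(C[:,:2]-o)@ey,C[:,2]-z0]
    t=S[(S[:,0]>-.088)&(S[:,0]<-.03)&(abs(S[:,1])<.058)&(abs(S[:,2]-.004)<.006)]
    A=np.c_[t[:,:2],np.ones(len(t))]; r=np.linalg.lstsq(A,t[:,2],rcond=None)[0]; print(f,len(t),"slope deg",np.rad2deg(r[:2]).round(2),"z at flange",r[2].round(4))
a=np.deg2rad(-12.1); fit("w2",np.array([.4608,.1668])+.06*np.array([np.cos(a),np.sin(a)]),-12.1,0)
fit("w12",np.array([.6442,-.2060])-.001*np.array([1,0]),-5,.0742)
E
```

```text
w2 2976 slope deg [-0.56 -0.05] z at flange 0.0041
w12 4217 slope deg [1.85 0.03] z at flange 0.004
```

```bash
python3 -c "
from rig import manip
print(manip.job_done())"
```

```text
the job is handed in; nothing more can be done
None
```

The silver cup shelf is hanging on the grey steel stand, pressed home and locked. I handed the job in at about 21.5 s.

- **Hanging:** I put the claws through the top slots with the shelf 32 mm above home, with no contact force. I then let it down until the toes met the lock bar 20 mm above home, at about 3.5 N, and released it.
- **Pressing:** I pressed the ledge with the closed fingertips. The readings after each step were mostly 4–10 N. The lock bar read about 2.3 mm back in mid-press; the task gives 3–6 mm, so I may not have caught the peak. The bar then sprang forward again. The shelf ended on a hard stop, with 15 N and no further motion.
- **Last checks:**
  - The flange top is 44.3 mm below the upright tops; home is 44 mm.
  - The deck height at the flange matches home to within a millimetre.
  - The lock bar and knob are back where they started, to about 1 mm.
  - In the pictures nothing else on the counter looks moved, and the gripper is clear and empty.
- **Not quite clean:** side to side the deck is level, but front to back it droops about 2° forward. That fits the stand's 3 mm of play (flange top about 2 mm off the uprights), so I left it.

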